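# Right the toppled medium bottle into its sprung rack place

## Robot

A 6-joint arm with a two-finger parallel gripper is mounted at the origin on the work surface. World frame = base frame: x ahead of the robot, y to its left, z up, the work surface at z = 0. Lengths are in m, angles in degrees, forces in N, time in s.
With the tool pointing down it reaches from about 0.4 to 0.825 m from the base axis. Payload 7 kg.
Tool frame: the origin (TCP) lies on the centre line of the jaws, within the pads' length; the fingertips stand 11 mm ahead of it and the grasp point (between the pads) lies 8 mm behind it; z points along the fingers, y is the direction in which the jaws open and shut (so a half turn about z gives the same grasp; the last joint's range is limited). The gripper opens to 88 mm and grips with 3 to 60 N. Pads are 19 mm wide; open, the fingers measure 130 mm over their backs; the gripper's body (78 mm by 193 mm) begins 47 mm behind the grasp point.
Start: joints at [79.761, 20.546, 0.682, 0, -70.136, -16.507], TCP at [0.304, 0.603, 0.205] pointing down, gripper open.
Joint ranges: [-176.03, 176.03], [-82.01, 121.73], [-58.28, 71.71], [-173.87, 95.51], [-174.79, -0.11], [-173.66, 173.66]. Speed limits (degrees/s): [136.94, 136.94, 172.46, 180, 180, 180].

## Interface

Orientations are given as [roll, pitch, yaw] about the fixed x, y, z axes, in that order (R = Rz(yaw) Ry(pitch) Rx(roll)).
In Python, from plant import ctrl, cams, order gives the robot as it stands.
- The arm moves only by the tool jog_arm, never from a script. Its argument "motion" is a list of rows, each an object with "offset": the shift along the tool's x, y, z in mm, a list of three; "roll": the turn about the tool's z in rad; "hand": the finger opening in mm, from 0 to 87.6. A call has 1 to 20 rows; each row is the pose to reach, as a shift and turn from the pose commanded when the call began, along the tool's axes at that moment; what a row does not reach only later rows make up. A row lasts 1/12 s, in which the tool goes at most 41.7 mm and 7.16 degrees, less where a joint would pass 70% of its speed; a pose out of reach is approached as far as the arm can. A call with a gripper value outside its range is refused whole. The fingers move at their own pace and stop on an object; the grip force is fixed at half the most. Time passes only in rows, so rows that repeat a pose let the fingers close. It gives the time, the measured TCP pose, the force and the opening at its end, in the units of the state.
- ctrl.get_obs(): the state, without advancing time (a new reading comes with each control period).
- cams.snapshot(name): name is "side" or "top"; returns a dict with "img" (480x640x3 uint8, red, green, blue), "K" (3x3 intrinsics, pixels), "cam_to_world" (4x4, takes a point from camera to world coordinates). Camera axes: x right, y down, z forward; pixel columns grow to the right and rows downward; lengths in m; the calibration is good to about 2 mm. A picture is of the moment at which its call begins. There is no depth.
- order.close_job(): hands the job in, once; it reports no verdict.
The state is a dict: "clock": time; "joint_pos": joint angles; "qvel": joint speeds; "tau": joint torques, N m; "tool_pos": TCP position; "orientation": TCP orientation; "force": force on the tool from outside, world axes, zero at the start; "moment": the same for the moment, N m; "opening": finger opening in m.
Only numpy, scipy, OpenCV 4.12 (cv2) and the standard library are available. Lean on these libraries where they do the work, as an engineer would, in place of code of your own. Each camera call takes 0.05 s, during which the arm holds its last target. There are 200 camera calls.

## Task

The amber bottle has fallen over on the table. Stand it upright again in the empty middle place of the bottle rack, under the shelf board: it has to come in over the front lip, push the sprung keeper bar back, and end standing flat on the tray floor, held between the lip and the pressed-back keeper. Put it in gently, do not knock the rack hard, leave the neighbouring jars and the other things on the table as they are, and let go.

Things in the scene. Friction and masses are not known exactly. Their poses are not given: they have to be found in the camera images.
- bottle: amber bottle, black cap, 165 mm tall, 0.35 kg. Body of 8 flat sides, 58 mm across flats, 63 over corners, up to 115 mm from the base; shoulder cone to the neck (radius 12.5 at 133 mm), cap radius 14.5 (140 to 165 mm). Origin: centre of the base; z: axis, base to cap, level at the start, pointing away from the robot or left of that, one flat down. Centre of mass 60 mm from the base.
- rack: fixed bottle rack. Origin: at table height, below the axis of a bottle in the middle place with a flat against the front lip; x from lip to back, y left, z up. Tray floor 6 mm above the table. Wooden side cheeks at y = 190 to 204 mm either side, 300 mm high at x -33 to 47 mm, 60 mm high behind. Rear rail 60 mm high, x 130 to 142 mm. Jars stand in the side places at about y = +118 and -118 mm.
- lip (a point): middle of the top inner edge of the rack's front lip, 20 mm above the table, at rack x = -29 mm, y = 0. The lip is 4 mm thick and runs the rack's full width; axes as the rack's.
- board_edge (a point): middle of the lower front edge of the shelf board over the rack, 280 mm above the table, at rack x = -45 mm. The board is 80 mm deep (towards rack +x), 16 mm thick, with small stock on it up to 370 mm. It bars a vertical tool from the place; one tilted 30 to 50 degrees, pointing down and to rack +x, fits below. Axes as the rack's.
- keeper (a joint): aluminium keeper bar at the back of the middle place, 80 mm wide, 26 to 51 mm above the table; slides along rack +x on a spring. Value in m: 0 at rest (front face at rack x = +15 mm), grows as it is pushed back, stop at 0.035; 0.014 when a bottle stands against the lip. Spring about 1.4 N at 0, 3.1 N at 0.014, 5.6 N at the stop.
- jar_left: lidded glass jar with a steel lid, radius 31 mm, 90 mm tall, standing loose in the rack's left (+y) place. Origin: centre of its underside, z up.
- jar_right: lidded white ceramic jar with a steel lid, radius 31 mm, 90 mm tall, standing loose in the rack's right (-y) place. Origin: centre of its underside, z up.
- tape: tape measure, grey, loose, 65 by 42 mm and 60 mm high. Origin: centre of its underside, long side along x.
- brush: flat brush, loose, 200 mm long, under 25 mm high, lying on the table in front of the rack. It lies along its x.
- knife: palette knife with wooden handle, loose, 200 mm long, under 25 mm high, lying on the table. It lies along its x.
- pot: small lidded white pot, loose, radius 20 mm, 45 mm tall. Origin: centre of its underside.
- cup: steel cup with brushes standing in it, loose, radius 36 mm, 205 mm tall with the brushes. Origin: centre of its underside.

How it is judged:
By the outcome, as a careful person would: the job done as asked, in the order asked, and still so for the second after the job is handed in, with the robot touching nothing.
It also fails if it takes over 45 s, if anything falls off the work surface, if the arm or the gripper's body presses on something with over 40 N, if the wrist force passes 120 N, or if a joint passes its speed limit or range.

## Working session

There is one attempt and no reset: what is moved stays moved. The work goes in short steps, Python scripts to look and compute and a tool call to move; the robot and the scene stay as the last step left them, time stands still between calls to the robot, and variables do not carry over. Pictures are saved under pics/ and viewed, about 8 in all and at most 12, crops included, and the job is handed in when it is done.

Besides the shell and the picture viewer there is one more tool, called after ">>>" as name([rows], argument=value, ...), one row to a line, values as JSON. jog_arm: Moves the arm, as the interface text tells. Its arguments: {"type":"object","properties":{"motion":{"type":"array"}},"required":["motion"]}

```bash
mkdir -p pics && ls
cat > h.py <<'E'
import numpy as np, cv2
from plant import ctrl,cams,order
from scipy.spatial.transform import Rotation as Rn
def snap(n,f=None):
    s=cams.snapshot(n)
    if f: cv2.imwrite(f,s["img"][...,::-1])
    return s
def ray(s,px):
    K,T=np.array(s["K"]),np.array(s["cam_to_world"])
    d=T[:3,:3]@np.linalg.solve(K,[px[0],px[1],1.]); return T[:3,3],d/np.linalg.norm(d)
def onz(s,px,z):
    o,d=ray(s,px); return o+d*(z-o[2])/d[2]
def tri(s1,p1,s2,p2):
    o1,d1=ray(s1,p1);o2,d2=ray(s2,p2)
    t=np.linalg.lstsq(np.c_[d1,-d2],o2-o1,rcond=None)[0]
    a,b=o1+t[0]*d1,o2+t[1]*d2; return (a+b)/2,np.linalg.norm(a-b)
def proj(s,P):
    T=np.linalg.inv(s["cam_to_world"]);p=s["K"]@(T[:3,:3]@np.asarray(P,float)+T[:3,3]);return p[:2]/p[2]
E
python3 - <<'E'
from h import *
np.set_printoptions(precision=3,suppress=True)
for n in("side","top"):
    s=snap(n,f"pics/{n}0.png");np.save(f"{n}0.npy",s,allow_pickle=True);print(n,s["K"],s["cam_to_world"])
print(ctrl.get_obs())
E
```

```text
pics
side [[608.78    0.    328.953]
 [  0.    608.78  250.171]
 [  0.      0.      1.   ]] [[ 0.936 -0.237  0.261  0.218]
 [-0.351 -0.587  0.729 -0.997]
 [-0.02  -0.774 -0.633  0.972]
 [ 0.     0.     0.     1.   ]]
top [[496.226   0.    319.758]
 [  0.    496.226 233.161]
 [  0.      0.      1.   ]] [[ 0.004 -0.986  0.169  0.346]
 [-1.    -0.001  0.015 -0.08 ]
 [-0.015 -0.169 -0.985  1.215]
 [ 0.     0.     0.     1.   ]]
{'clock': 0.1, 'joint_pos': array([ 79.763,  20.59 ,   0.637,  -0.016, -70.134, -16.506]), 'qvel': array([ 0.1  , -0.086,  0.124,  0.116,  0.002, -0.019]), 'tau': array([ -0.001, -58.416,  29.375,   7.015,   0.01 ,  -0.   ]), 'tool_pos': array([0.304, 0.602, 0.204]), 'orientation': array([179.912,  -0.01 , -26.749]), 'force': array([0.682, 0.282, 0.385]), 'moment': array([-0.043,  0.034,  0.028]), 'opening': 0.088328246478931}
```

View pics/side0.png

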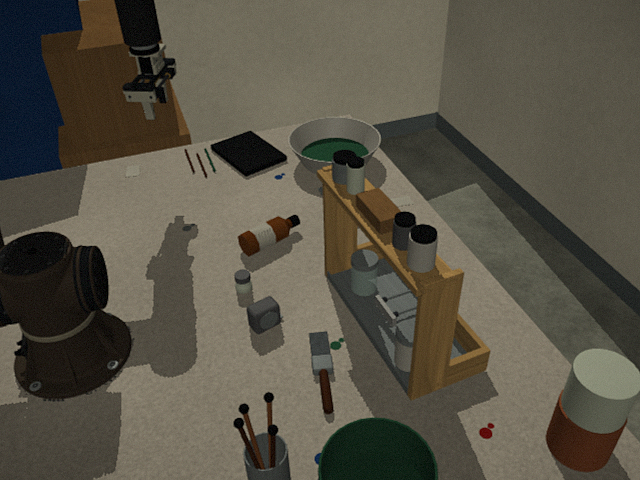

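View pics/top0.png

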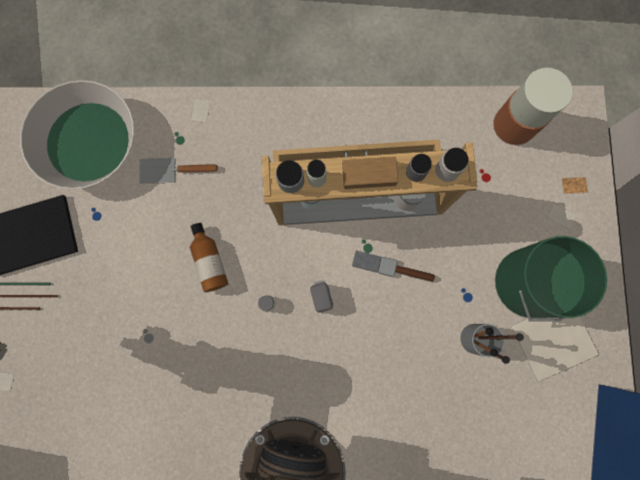

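The side view shows the bottle with its base near (246,243) and cap near (295,220). In the top view these are about (214,290) and (197,226). The rack is at the top right, with the lip running from about (283,224) to (440,214) in the top view. I'll zoom in on both views.

Run:
```python
import cv2,numpy as np
a=cv2.imread("pics/top0.png")[130:300,180:490];b=cv2.imread("pics/side0.png")[150:400,230:500]
f=lambda i,k:cv2.convertScaleAbs(cv2.resize(i,None,fx=k,fy=k,interpolation=cv2.INTER_CUBIC),alpha=1.6,beta=10)
cv2.imwrite("pics/topc.png",f(a,2.5));cv2.imwrite("pics/sidec.png",f(b,2.4))
```

```text
(no output)
```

View pics/topc.png

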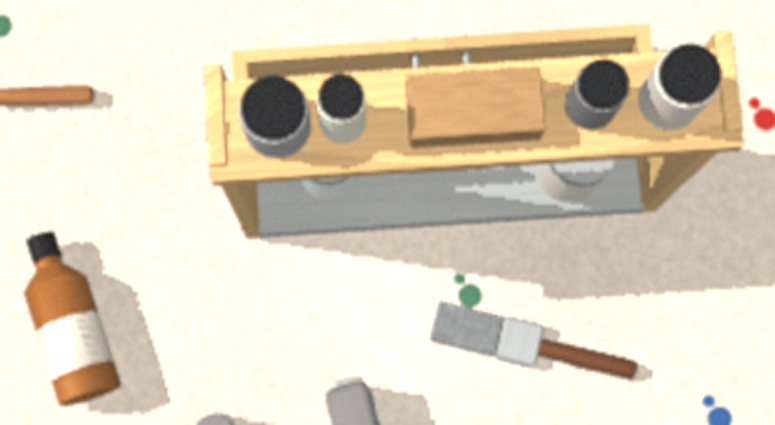

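View pics/sidec.png

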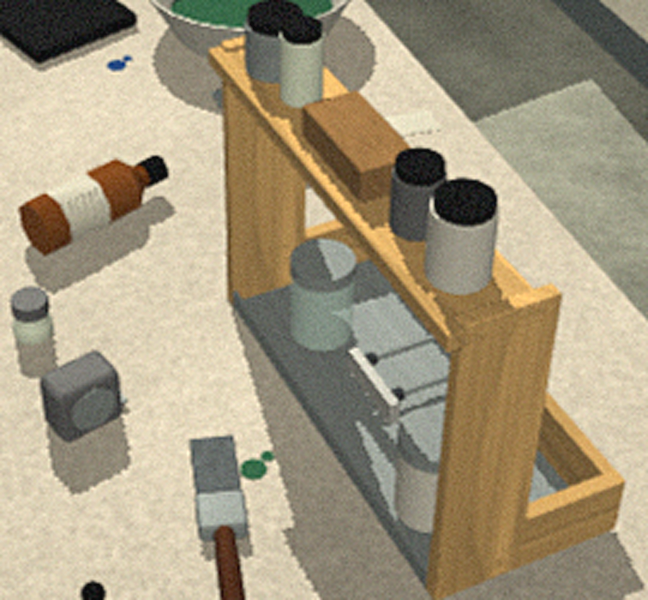

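The crops show the bottle, the rack's lip and cheek corners, and the keeper clearly. I'll measure them now.

Run:
```python
from h import *
np.set_printoptions(precision=4,suppress=True)
T=np.load("top0.npy",allow_pickle=True).item();S=np.load("side0.npy",allow_pickle=True).item()
t=lambda u,v:((u+.5)/2.5-.5+180,(v+.5)/2.5-.5+130)
s=lambda u,v:((u+.5)/2.4-.5+230,(v+.5)/2.4-.5+150)
for n,a,b in [("cheekL bottom",(248,237),(230,300)),("cheekR bottom",(653,211),(434,597)),("boardfront low L",(214,183),(212,58)),("keeperL?top",(0,0),(352,349))]:
    print(n,"top z0",onz(T,t(*a),0),"side z0",onz(S,s(*b),0),"tri",tri(T,t(*a),S,s(*b)))
print("lip top line z.02",onz(T,t(258,236),.02),onz(T,t(640,212),.02))
print("keeper",onz(S,s(352,349),.051),onz(S,s(396,399),.051))
print("board lower z.28",onz(T,t(214,183),.28),onz(T,t(740,149),.28))
for n,a,b in [("cap",(42,235),(161,165)),("base",(88,397),(40,225)),("capbody",(52,258),(140,178))]:
    print(n,tri(T,t(*a),S,s(*b)),onz(T,t(*a),.029),onz(S,s(*b),.029))
# amber mask silhouettes
for n,q in(("T",T),("S",S)):
    h=cv2.cvtColor(q["img"],cv2.COLOR_RGB2HSV);x0,y0,x1,y1=(180,215,235,300) if n=="T" else (232,210,300,258)
    m=np.zeros(h.shape[:2],np.uint8);m[y0:y1,x0:x1]=((h[y0:y1,x0:x1,1]>150)&(h[y0:y1,x0:x1,0]<15)&(h[y0:y1,x0:x1,2]>40))*255
    pts=cv2.findNonZero(m)[:,0];print(n,len(pts),pts.min(0),pts.max(0));hull=cv2.convexHull(pts);print(cv2.minAreaRect(hull))
```

```text
cheekL bottom top z0 [0.5771 0.0409 0.    ] side z0 [0.5776 0.0389 0.    ] tri (array([ 0.5779,  0.0411, -0.002 ]), np.float64(0.0008968787173096842))
cheekR bottom top z0 [ 0.6039 -0.3627 -0.    ] side z0 [ 0.6052 -0.3609  0.    ] tri (array([ 0.6039, -0.3623,  0.0021]), np.float64(0.000836192123175469))
boardfront low L top z0 [0.6323 0.0762 0.    ] side z0 [0.7142 0.4718 0.    ] tri (array([0.5665, 0.0392, 0.2862]), np.float64(0.002936535503194825))
keeperL?top top z0 [0.8264 0.3024 0.    ] side z0 [ 0.662  -0.0713  0.    ] tri (array([ 0.9845,  0.4784, -0.5625]), np.float64(0.11994662343478688))
lip top line z.02 [0.5743 0.0291 0.02  ] [ 0.5987 -0.3453  0.02  ]
keeper [ 0.6387 -0.1199  0.051 ] [ 0.6486 -0.1922  0.051 ]
board lower z.28 [0.5664 0.0403 0.28  ] [ 0.5936 -0.3663  0.28  ]
cap (array([0.5725, 0.2384, 0.0333]), np.float64(0.00010491344247078059)) [0.5733 0.2396 0.029 ] [0.574  0.2441 0.029 ]
base (array([0.4196, 0.1867, 0.0331]), np.float64(0.007850439651690674)) [0.416  0.1882 0.029 ] [0.4244 0.1914 0.029 ]
capbody (array([0.5478, 0.2288, 0.03  ]), np.float64(0.005105350215668774)) [0.5506 0.2287 0.029 ] [0.5456 0.2301 0.029 ]
T 707 [191 232] [226 290]
((206.75001525878906, 260.25), (58.502132415771484, 24.033309936523438), 71.56504821777344)
S 630 [238 217] [291 255]
((265.8000183105469, 234.10000610351562), (22.360679626464844, 55.90169906616211), 63.43495178222656)
```

The rack origin comes out at about (0.6245, -0.159) with yaw 3.8°. The bottle base is at about (0.418, 0.189) with its axis at yaw 18°. The jog interface only turns about tool z, so I need to know how the arm behaves at the edge of its reach. I'll test that in free space.

>>> jog_arm([
  {"offset": [0,-40,0],"roll": -0.12,"hand": 87},
  {"offset": [0,-80,0],"roll": -0.24,"hand": 87},
  {"offset": [0,-120,0],"roll": -0.36,"hand": 87},
  {"offset": [0,-160,0],"roll": -0.48,"hand": 87},
  {"offset": [0,-200,0],"roll": -0.6,"hand": 87},
  {"offset": [0,-240,0],"roll": -0.72,"hand": 87},
  {"offset": [0,-280,0],"roll": -0.84,"hand": 87},
  {"offset": [0,-300,0],"roll": -0.96,"hand": 87},
  {"offset": [0,-300,0],"roll": -1.0,"hand": 87},
])

```text
clock: 0.85
tool_pos: [0.4405, 0.8736, 0.1915]
orientation: [179.6, 0.4, 30.9]
force: [-1.1, 0.4, -6.6]
opening: 0.0869
```

```bash
python3 -c "
from h import *
o=ctrl.get_obs();print(o)"
```

```text
{'clock': 0.85, 'joint_pos': array([ 7.45314592e+01,  5.69578918e+01,  6.49716688e+01, -4.45957620e-02,
       -9.85779699e+01,  4.63745467e+01]), 'qvel': array([  0.54355461,  -6.05732284, -15.87817455,  -2.19677528,
         5.62210472,  30.78660749]), 'tau': array([  -0.31604019, -121.92049026,   45.4559648 ,   10.34945816,
         -1.28983609,    0.18046467]), 'tool_pos': array([0.44045254, 0.87363243, 0.19148727]), 'orientation': array([179.64270141,   0.43886358,  30.91107214]), 'force': array([-1.11699766,  0.40215108, -6.63152096]), 'moment': array([-0.06014928,  0.07120098,  0.01751648]), 'opening': 0.08688721219172339}
```

>>> jog_arm([
  {"offset": [35,-21,0],"roll": -0.1,"hand": 87},
  {"offset": [70,-43,0],"roll": -0.2,"hand": 87},
  {"offset": [105,-64,0],"roll": -0.3,"hand": 87},
  {"offset": [140,-86,0],"roll": -0.4,"hand": 87},
  {"offset": [170,-107,0],"roll": -0.5,"hand": 87},
  {"offset": [170,-107,0],"roll": -0.57,"hand": 87},
])

```text
clock: 1.35
tool_pos: [0.4622, 0.9117, 0.1604]
orientation: [179.7, -2.2, 63.5]
force: [-0.4, 0.4, 0.7]
opening: 0.0873
```

```bash
python3 -c "
from h import *
o=ctrl.get_obs();print(o['joint_pos'],o['tool_pos'],o['orientation'],Rn.from_euler('xyz',o['orientation'],degrees=True).as_matrix())"
```

```text
[ 74.19517561  62.0534231   71.61227393   0.67138417 -97.42070506
  79.41351174] [0.46222516 0.9117229  0.16040482] [179.74184641  -2.22394583  63.51456133] [[ 0.44563445  0.89496067  0.02133864]
 [ 0.89437357 -0.44612232  0.03272299]
 [ 0.03880543  0.00450222 -0.99923664]]
```

>>> jog_arm([
  {"offset": [40,0,-40],"roll": 0,"hand": 87},
  {"offset": [80,0,-80],"roll": 0,"hand": 87},
  {"offset": [120,0,-120],"roll": 0,"hand": 87},
  {"offset": [160,0,-160],"roll": 0,"hand": 87},
  {"offset": [200,0,-200],"roll": 0,"hand": 87},
  {"offset": [240,0,-240],"roll": 0,"hand": 87},
])

```text
clock: 1.85
tool_pos: [0.4564, 0.9007, 0.239]
orientation: [179.6, -4.8, 63.2]
force: [-0.1, 0.5, 0.2]
opening: 0.0875
```

```bash
python3 -c "
from h import *
o=ctrl.get_obs();print(o['joint_pos'],o['tool_pos'],o['orientation'],Rn.from_euler('xyz',o['orientation'],degrees=True).as_matrix())"
```

```text
[ 74.63375999  57.67491845  71.70610359   1.40144672 -99.37581453
  78.82090713] [0.45637685 0.90068638 0.23903233] [179.56685175  -4.83398057  63.1884224 ] [[ 0.44945351  0.89218184  0.0447561 ]
 [ 0.88932014 -0.45161357  0.07179742]
 [ 0.08426882  0.0075329  -0.99641458]]
```

>>> jog_arm([
  {"offset": [-40,0,0],"roll": 0,"hand": 87},
  {"offset": [-80,0,0],"roll": 0,"hand": 87},
  {"offset": [-120,0,0],"roll": 0,"hand": 87},
  {"offset": [-160,0,0],"roll": 0,"hand": 87},
  {"offset": [-160,0,0],"roll": 0,"hand": 87},
])

```text
clock: 2.27
tool_pos: [0.3838, 0.756, 0.2236]
orientation: [179.6, -4.7, 63.2]
force: [0.2, 2.9, 1.9]
opening: 0.087
```

```bash
python3 -c "
from h import *
o=ctrl.get_obs();print(o['joint_pos'],o['tool_pos'],o['orientation'],Rn.from_euler('xyz',o['orientation'],degrees=True).as_matrix())"
```

```text
[ 76.91052534  33.79488534  23.61047322   1.61097832 -75.31392208
  75.91669022] [0.38378427 0.75600778 0.22362788] [179.55362941  -4.74759393  63.19291105] [[ 0.44944062  0.89221215  0.04427881]
 [ 0.88946774 -0.45154979  0.07035577]
 [ 0.08276636  0.00776383 -0.99653874]]
```

A pose out of reach makes the arm tilt the tool, and the tilt stays when it comes back. So I can build up tilt in steps.

The plan:
1. Grip the cap's end with the vertical tool and let the bottle swing upright.
2. Set it down.
3. Tilt the tool at the edge of reach.
4. Grip the bottle again and insert it.

```bash
cat >> h.py <<'E'
def st():
    o=ctrl.get_obs();R=Rn.from_euler('xyz',o['orientation'],degrees=True).as_matrix()
    np.set_printoptions(precision=4,suppress=True)
    print("t",o['clock'],"q",o['joint_pos'],"p",o['tool_pos'],"F",o['force'],"M",o['moment'],"op",round(o['opening'],4));print(R)
    print("tilt",np.degrees(np.arccos(-R[2,2])),"az",np.degrees(np.arctan2(R[1,2],R[0,2])),"xyaw",np.degrees(np.arctan2(R[1,0],R[0,0])));return np.array(o['tool_pos']),R
def off(target,p,R): return np.round(R.T@(np.asarray(target)-p)*1000,1)
E
python3 - <<'E'
from h import *
p,R=st()
for T in [(.44,.55,.22),(.572,.2395,.13),(.572,.2395,.021)]: print(off(T,p,R))
T=np.load("top0.npy",allow_pickle=True).item()
for n,px,z in [("bowl",(78,135),.1),("bowlR",(132,130),.1),("pot",(266,303),.045),("tape",(321,297),.06)]: print(n,onz(T,px,z))
E
```

```text
t 2.2667 q [ 76.9105  33.7949  23.6105   1.611  -75.3139  75.9167] p [0.3838 0.756  0.2236] F [0.1995 2.9348 1.9237] M [-0.0926  0.0175  0.0267] op 0.087
[[ 0.4494  0.8922  0.0443]
 [ 0.8895 -0.4515  0.0704]
 [ 0.0828  0.0078 -0.9965]]
tilt 4.768483891604283 az 57.81550629304408 xyaw 63.192911051925634
[-158.3  143.2   -8.4]
[-382.6  400.4   65.3]
[-391.6  399.6  173.9]
bowl [0.7741 0.5132 0.1   ]
bowlR [0.7864 0.3849 0.1   ]
pot [0.3817 0.0633 0.045 ]
tape [ 0.3954 -0.0654  0.06  ]
```

>>> jog_arm([
  {"offset": [-29,29,3],"roll": 0.06,"hand": 87},
  {"offset": [-58,58,5],"roll": 0.12,"hand": 87},
  {"offset": [-87,87,8],"roll": 0.18,"hand": 87},
  {"offset": [-116,116,10],"roll": 0.25,"hand": 87},
  {"offset": [-145,145,14],"roll": 0.32,"hand": 87},
  {"offset": [-173,174,18],"roll": 0.38,"hand": 87},
  {"offset": [-202,203,22],"roll": 0.45,"hand": 87},
  {"offset": [-230,232,26],"roll": 0.52,"hand": 87},
  {"offset": [-258,261,30],"roll": 0.58,"hand": 87},
  {"offset": [-286,290,35],"roll": 0.65,"hand": 87},
  {"offset": [-314,318,40],"roll": 0.72,"hand": 87},
  {"offset": [-340,346,47],"roll": 0.783,"hand": 87},
  {"offset": [-365,375,55],"roll": 0.783,"hand": 87},
  {"offset": [-383,400,65],"roll": 0.783,"hand": 87},
  {"offset": [-383,400,65],"roll": 0.783,"hand": 87},
  {"offset": [-383,400,65],"roll": 0.783,"hand": 87},
])

```text
clock: 3.6
tool_pos: [0.5732, 0.24, 0.1302]
orientation: [-177.0, -3.6, 18.0]
force: [-0.0, 0.8, 0.4]
opening: 0.0867
```

Run:
```python
from h import *
p,R=st()
print(off((.572,.2395,.021),p,R))
s=snap("side","pics/s1.png");im=cv2.imread("pics/s1.png")[130:290,200:360]
cv2.imwrite("pics/s1c.png",cv2.convertScaleAbs(cv2.resize(im,None,fx=3.5,fy=3.5,interpolation=2),alpha=1.6,beta=10))
```

```text
t 3.6 q [ 39.7309  16.4724 -14.9887  -1.7602 -54.0644  69.3904] p [0.5732 0.24   0.1302] F [-0.0367  0.8493  0.4227] M [-0.2361  0.0781 -0.0014] op 0.0867
[[ 0.9489  0.3126  0.0443]
 [ 0.3092 -0.9485  0.0691]
 [ 0.0636 -0.0519 -0.9966]]
tilt 4.707749944125778 az 57.37036755162822 xyaw 18.048995584826304
[ -8.2   5.8 108.8]
```

View pics/s1c.png

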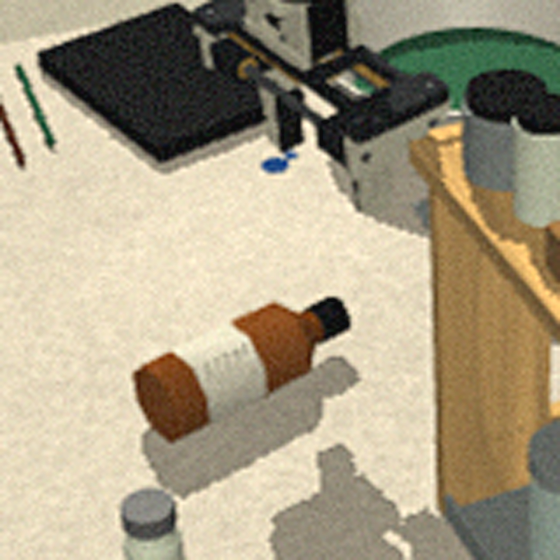

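The gripper is above the cap with the jaws across the bottle axis. I'll descend and close.

>>> jog_arm([
  {"offset": [-3,2,30],"roll": 0,"hand": 87},
  {"offset": [-6,4,60],"roll": 0,"hand": 87},
  {"offset": [-8,6,90],"roll": 0,"hand": 87},
  {"offset": [-8,6,109],"roll": 0,"hand": 70},
  {"offset": [-8,6,109],"roll": 0,"hand": 40},
  {"offset": [-8,6,109],"roll": 0,"hand": 20},
  {"offset": [-8,6,109],"roll": 0,"hand": 20},
  {"offset": [-8,6,109],"roll": 0,"hand": 20},
  {"offset": [-8,6,109],"roll": 0,"hand": 20},
  {"offset": [-8,6,109],"roll": 0,"hand": 20},
])

```text
clock: 4.48
tool_pos: [0.5724, 0.2418, 0.0219]
orientation: [-177.0, -3.8, 18.3]
force: [0.5, 0.1, 1.0]
opening: 0.0461
```

Run:
```python
from h import *
p,R=st()
print(off(p+[0,0,.2],p,R))
```

```text
t 4.4833 q [ 39.9068  23.2528 -21.4334  -2.1719 -40.7125  70.0376] p [0.5724 0.2418 0.0219] F [0.5296 0.117  0.954 ] M [-0.2705  0.0918 -0.027 ] op 0.0461
[[ 0.9476  0.3161  0.0459]
 [ 0.3126 -0.9473  0.0706]
 [ 0.0658 -0.0526 -0.9964]]
tilt 4.833358031398466 az 56.96686666424945 xyaw 18.255432122146797
[  13.2  -10.5 -199.3]
```

Still closing, so I'll give it a few more rows. Then a slow lift.

>>> jog_arm([
  {"offset": [0,0,0],"roll": 0,"hand": 20},
  {"offset": [0,0,0],"roll": 0,"hand": 20},
  {"offset": [0,0,0],"roll": 0,"hand": 20},
  {"offset": [0,0,0],"roll": 0,"hand": 20},
  {"offset": [0,0,0],"roll": 0,"hand": 20},
  {"offset": [0,0,0],"roll": 0,"hand": 20},
])

```text
clock: 4.98
tool_pos: [0.5718, 0.2411, 0.0204]
orientation: [-177.0, -3.6, 18.2]
force: [-0.3, 0.5, -0.1]
opening: 0.0204
```

>>> jog_arm([
  {"offset": [1,-1,-15],"roll": 0,"hand": 20},
  {"offset": [2,-2,-30],"roll": 0,"hand": 20},
  {"offset": [3,-3,-45],"roll": 0,"hand": 20},
  {"offset": [4,-3,-60],"roll": 0,"hand": 20},
  {"offset": [4,-3,-60],"roll": 0,"hand": 20},
])

```text
clock: 5.4
tool_pos: [0.5737, 0.2421, 0.0839]
orientation: [-177.0, -3.9, 18.3]
force: [0.2, 0.4, -0.1]
opening: 0.0198
```

Run:
```python
from h import *
p,R=st()
s=snap("side","pics/s2.png");im=cv2.imread("pics/s2.png")[130:290,200:360]
cv2.imwrite("pics/s2c.png",cv2.convertScaleAbs(cv2.resize(im,None,fx=3.5,fy=3.5,interpolation=2),alpha=1.6,beta=10))
```

```text
t 5.4 q [ 39.8796  19.0841 -18.0865  -1.8511 -48.0916  69.6835] p [0.5737 0.2421 0.0839] F [ 0.1974  0.3999 -0.1488] M [-0.1944  0.0101 -0.0257] op 0.0198
[[ 0.9473  0.3166  0.0482]
 [ 0.3129 -0.9471  0.0716]
 [ 0.0683 -0.0527 -0.9963]]
tilt 4.947826119810712 az 56.06369035347501 xyaw 18.28008952015304
```

View pics/s2c.png

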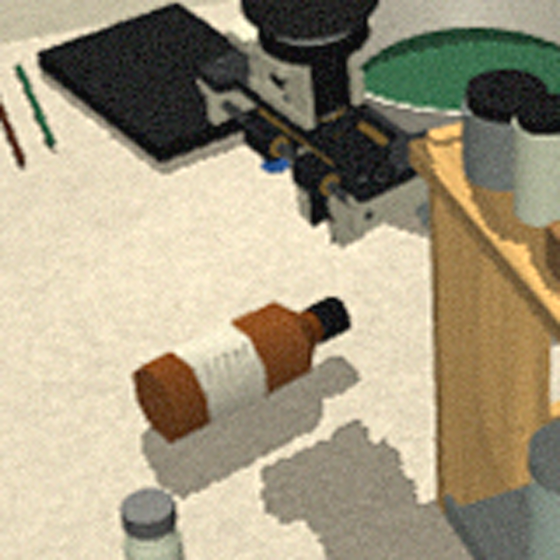

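The jaws closed beyond the cap, and the bottle hasn't moved. I'll check the gripper's position against the camera before retrying.

Run:
```python
from h import *
p,R=st()
s=np.load("side0.npy",allow_pickle=True).item();t=np.load("top0.npy",allow_pickle=True).item()
for y in(-.02,-.01,.01,.02):
  P=p+R@[0,y,.011];a=proj(s,P);print(y,a,(a-[200,130])*3.5)
# dark cap mask in both views
for q,(x0,y0,x1,y1) in((t,(185,218,212,245)),(s,(284,210,304,232))):
    g=q["img"][y0:y1,x0:x1].astype(int);m=(g.max(2)<38).astype(np.uint8)
    n,l,stt,c=cv2.connectedComponentsWithStats(m);k=1+np.argmax(stt[1:,4]);pt=cv2.findNonZero((l==k).astype(np.uint8))[:,0]
    print(stt[k],c[k]+[x0,y0]);print(cv2.minAreaRect(cv2.convexHull(pt)));
    pc=c[k]+[x0,y0];print("centre on axis height",onz(q,pc,.032))
```

```text
t 5.45 q [ 39.8802  19.1613 -18.1821  -1.8947 -47.9986  69.6864] p [0.573  0.2418 0.0824] F [ 0.2117  1.0956 -1.0048] M [-0.3104  0.1473 -0.0142] op 0.0199
[[ 0.9476  0.3162  0.0468]
 [ 0.3125 -0.9472  0.0711]
 [ 0.0668 -0.0527 -0.9964]]
tilt 4.880571844411944 az 56.66556188097145 xyaw 18.254704429269893
-0.02 [291.2938 201.8008] [319.5284 251.3029]
-0.01 [293.5952 203.6467] [327.5833 257.7633]
0.01 [298.2489 207.3791] [343.8711 270.8269]
0.02 [300.6015 209.266 ] [352.1054 277.4311]
[ 7  6 12 10 78] [197.2692 228.0641]
((12.276470184326172, 9.994117736816406), (8.351822853088379, 10.304197311401367), 77.47119140625)
centre on axis height [0.562  0.2364 0.032 ]
[ 4  5 12 14 92] [293.7609 220.5652]
((8.399999618530273, 10.80000114440918), (9.838698387145996, 12.521980285644531), 63.43495178222656)
centre on axis height [0.5627 0.2343 0.032 ]
```

Run:
```python
from h import *
p,R=st()
print(off((.5635,.2365,.021),p,R))
```

```text
t 5.45 q [ 39.8802  19.1613 -18.1821  -1.8947 -47.9986  69.6864] p [0.573  0.2418 0.0824] F [ 0.2117  1.0956 -1.0048] M [-0.3104  0.1473 -0.0142] op 0.0199
[[ 0.9476  0.3162  0.0468]
 [ 0.3125 -0.9472  0.0711]
 [ 0.0668 -0.0527 -0.9964]]
tilt 4.880571844411944 az 56.66556188097145 xyaw 18.254704429269893
[-14.8   5.2  60.4]
```

>>> jog_arm([
  {"offset": [-7,3,0],"roll": 0,"hand": 55},
  {"offset": [-15,5,0],"roll": 0,"hand": 55},
  {"offset": [-15,5,0],"roll": 0,"hand": 55},
  {"offset": [-15,5,5],"roll": 0,"hand": 55},
  {"offset": [-15,5,20],"roll": 0,"hand": 55},
  {"offset": [-15,5,40],"roll": 0,"hand": 55},
  {"offset": [-15,5,60],"roll": 0,"hand": 45},
  {"offset": [-15,5,60],"roll": 0,"hand": 20},
  {"offset": [-15,5,60],"roll": 0,"hand": 20},
  {"offset": [-15,5,60],"roll": 0,"hand": 20},
  {"offset": [-15,5,60],"roll": 0,"hand": 20},
  {"offset": [-15,5,60],"roll": 0,"hand": 20},
  {"offset": [-15,5,60],"roll": 0,"hand": 20},
  {"offset": [-15,5,60],"roll": 0,"hand": 20},
])

```text
clock: 6.62
tool_pos: [0.5623, 0.2361, 0.0204]
orientation: [-177.0, -3.7, 18.3]
force: [-0.1, -0.4, 0.6]
opening: 0.0201
```

Run:
```python
from h import *
s=snap("side");t=snap("top")
a=s["img"][130:270,210:350];b=t["img"][170:310,140:280]
im=np.hstack([cv2.resize(i,(400,400),interpolation=2) for i in(a,b)])
cv2.imwrite("pics/c3.png",cv2.convertScaleAbs(im[...,::-1],alpha=1.7,beta=10))
p,R=st()
for n,P in(("tcp",p),("tip+y",p+R@[0,.02,.011]),("tip-y",p+R@[0,-.02,.011])):
  print(n,(proj(s,P)-[210,130])*400/140,(proj(t,P)-[140,170])*400/140)
```

```text
t 6.7167 q [ 40.1236  22.544  -22.9673  -2.1813 -39.9763  69.836 ] p [0.5622 0.2359 0.0201] F [-0.0703 -0.5019 -0.668 ] M [-0.3377  0.1403  0.0102] op 0.0203
[[ 0.9478  0.3159  0.0447]
 [ 0.3125 -0.9474  0.0696]
 [ 0.0643 -0.052  -0.9966]]
tilt 4.7441729904496714 az 57.32120061214129 xyaw 18.246965211884742
tcp [238.9514 268.3674] [167.714  168.1506]
tip+y [252.9482 288.3036] [192.4538 162.9216]
tip-y [226.9846 266.5382] [147.6482 176.7843]
```

View pics/c3.png

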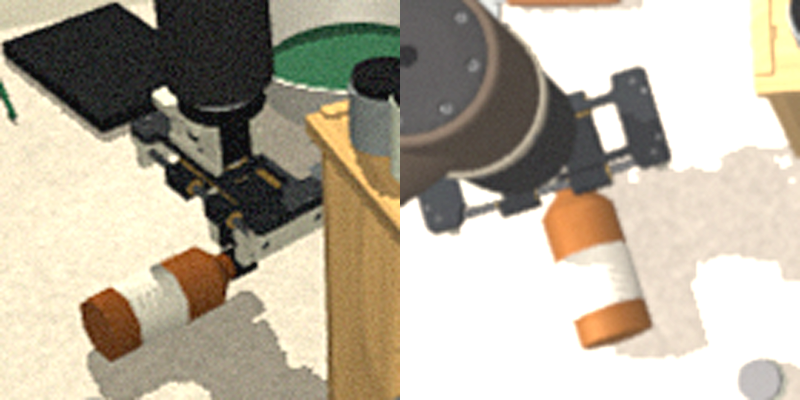

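>>> jog_arm([
  {"offset": [0,0,0],"roll": 0,"hand": 5},
  {"offset": [0,0,0],"roll": 0,"hand": 5},
  {"offset": [0,0,0],"roll": 0,"hand": 5},
])

```text
clock: 6.97
tool_pos: [0.563, 0.2364, 0.0206]
orientation: [-177.0, -3.8, 18.3]
force: [0.5, 0.2, 6.7]
opening: 0.0072
```

```bash
python3 - <<'E'
from h import *
s=np.load("side0.npy",allow_pickle=True).item();t=np.load("top0.npy",allow_pickle=True).item()
# s1c pose
p=np.array([.5732,.24,.1302]);R=Rn.from_euler('xyz',[-177,-3.6,18],degrees=True).as_matrix()
for y in(-.065,-.044,0,.044,.065):
  for z in (.011,-.055): print(y,z,(proj(s,p+R@[0,y,z])-[200,130])*3.5)
# initial pose
p=np.array([.304,.602,.204]);R=Rn.from_euler('xyz',[180,0,-26.75],degrees=True).as_matrix()
print("start");
for y in(-.055,.055): print(proj(s,p+R@[0,y,.011]),proj(t,p+R@[0,y,.011]))
E
python3 - <<'E'
import cv2,numpy as np
a=cv2.imread("pics/side0.png")[40:140,100:200];b=cv2.imread("pics/s1.png")[130:230,240:340]
cv2.imwrite("pics/c4.png",cv2.convertScaleAbs(np.hstack([cv2.resize(i,(400,400),interpolation=2) for i in(a,b)]),alpha=1.8,beta=15))
E
```

```text
-0.065 0.011 [280.76010386 169.99606823]
-0.065 -0.055 [272.35270103  96.11000794]
-0.044 0.011 [297.39359629 183.0719778 ]
-0.044 -0.055 [289.42083277 108.98881397]
0 0.011 [333.09719108 211.13926305]
0 -0.055 [326.0842244  136.65327758]
0.044 0.011 [370.00303239 240.15165751]
0.044 -0.055 [364.02073253 165.27837476]
0.065 0.011 [388.0588336  254.34567148]
0.065 -0.055 [382.59507144 179.29369358]
start
[166.44296167 112.05423799] [-30.29586873 325.87364331]
[153.66812468 130.70959184] [ 14.6728215  350.94825428]
```

View pics/c4.png

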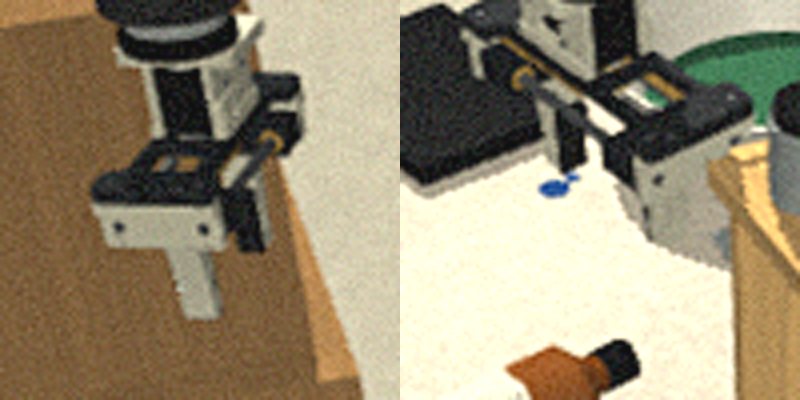

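The fingertips appear about 10 px (roughly 30 mm) higher in the images than the reported pose predicts. That explains both the miss and the 6.7 N of rubbing on top of the cap. So I'll go about 28 mm lower, watching the force.

>>> jog_arm([
  {"offset": [0,0,-5],"roll": 0,"hand": 60},
  {"offset": [0,0,-5],"roll": 0,"hand": 60},
  {"offset": [0,0,-5],"roll": 0,"hand": 60},
  {"offset": [0,0,-5],"roll": 0,"hand": 60},
  {"offset": [0,0,-5],"roll": 0,"hand": 60},
  {"offset": [0,0,-5],"roll": 0,"hand": 60},
  {"offset": [0,0,5],"roll": 0,"hand": 60},
  {"offset": [0,0,12],"roll": 0,"hand": 60},
  {"offset": [0,0,18],"roll": 0,"hand": 60},
  {"offset": [0,0,18],"roll": 0,"hand": 60},
])

```text
clock: 7.8
tool_pos: [0.5617, 0.2364, -0.0004]
orientation: [-177.1, -3.5, 18.2]
force: [0.1, -0.2, -0.2]
opening: 0.0595
```

Run:
```python
from h import *
s=snap("side");t=snap("top")
a=s["img"][160:260,240:340];b=t["img"][170:310,140:280]
im=np.hstack([cv2.resize(i,(400,400),interpolation=2) for i in(a,b)])
cv2.imwrite("pics/c5.png",cv2.convertScaleAbs(im[...,::-1],alpha=1.7,beta=10))
p,R=st()
for n,P in(("tip0",p+R@[0,0,.011]),("tip+y",p+R@[0,.03,.011]),("tip-y",p+R@[0,-.03,.011])):
  print(n,(proj(s,P)-[240,160])*4)
```

```text
t 7.9 q [ 40.1711  24.1219 -23.6446  -2.2774 -37.8441  69.9211] p [0.5625 0.2368 0.001 ] F [-0.1706  0.1667  0.06  ] M [-0.3423  0.1364 -0.0058] op 0.0602
[[ 0.9478  0.3159  0.043 ]
 [ 0.3126 -0.9474  0.0682]
 [ 0.0623 -0.0512 -0.9967]]
tilt 4.626829089046635 az 57.76257709705659 xyaw 18.255458208423452
tip0 [217.4754 290.5584]
tip+y [244.8285 313.6877]
tip-y [190.7028 267.92  ]
```

View pics/c5.png

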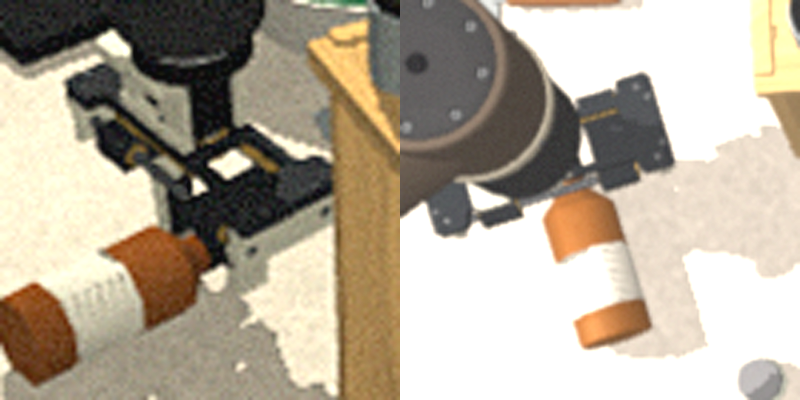

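No contact, even with the predicted tip 10 mm below the table, so the reported height is off by 20–30 mm. I'll close here.

>>> jog_arm([
  {"offset": [0,0,5],"roll": 0,"hand": 40},
  {"offset": [0,0,5],"roll": 0,"hand": 15},
  {"offset": [0,0,5],"roll": 0,"hand": 15},
  {"offset": [0,0,5],"roll": 0,"hand": 15},
  {"offset": [0,0,5],"roll": 0,"hand": 15},
  {"offset": [0,0,5],"roll": 0,"hand": 15},
  {"offset": [0,0,5],"roll": 0,"hand": 15},
])

```text
clock: 8.48
tool_pos: [0.5632, 0.2375, -0.003]
orientation: [-177.0, -3.7, 18.3]
force: [-0.5, 0.8, 0.3]
opening: 0.0288
```

Opening is 28.8 mm, so it holds the cap. Now I'll lift.

>>> jog_arm([
  {"offset": [1,-1,-20],"roll": 0,"hand": 15},
  {"offset": [3,-2,-40],"roll": 0,"hand": 15},
  {"offset": [4,-3,-60],"roll": 0,"hand": 15},
  {"offset": [5,-4,-80],"roll": 0,"hand": 15},
  {"offset": [7,-5,-100],"roll": 0,"hand": 15},
  {"offset": [8,-6,-120],"roll": 0,"hand": 15},
  {"offset": [9,-7,-140],"roll": 0,"hand": 15},
  {"offset": [11,-8,-160],"roll": 0,"hand": 15},
  {"offset": [12,-9,-179],"roll": 0,"hand": 15},
  {"offset": [12,-9,-179],"roll": 0,"hand": 15},
  {"offset": [12,-9,-179],"roll": 0,"hand": 15},
])

```text
clock: 9.4
tool_pos: [0.5637, 0.2376, 0.1768]
orientation: [-177.0, -3.7, 18.2]
force: [-1.1, -0.2, -4.0]
opening: 0.0286
```

```bash
cat >> h.py <<'E'
def amber(s,roi=None):
    h=cv2.cvtColor(s["img"],cv2.COLOR_RGB2HSV);m=((h[...,1]>150)&(h[...,0]<12)&(h[...,2]>35)).astype(np.uint8)
    if roi: k=np.zeros_like(m);k[roi[1]:roi[3],roi[0]:roi[2]]=1;m*=k
    n,l,a,c=cv2.connectedComponentsWithStats(m)
    return [(list(a[i]),np.round(c[i],1)) for i in range(1,n) if a[i,4]>30]
E
python3 - <<'E'
from h import *
p,R=st()
s=snap("side");t=snap("top")
print(amber(s),amber(t))
P=p+[0,0,.02]
print("tcp px",proj(s,P),proj(t,P))
a=s["img"][100:300,200:400];b=t["img"][150:310,120:280]
im=np.hstack([cv2.resize(i,(400,400),interpolation=2) for i in(a,b)])
cv2.imwrite("pics/c6.png",cv2.convertScaleAbs(im[...,::-1],alpha=1.7,beta=10))
E
```

```text
t 9.4 q [ 40.1425  13.2873 -12.8231  -1.6578 -59.3077  68.9837] p [0.5637 0.2376 0.1768] F [-1.1437 -0.2095 -3.988 ] M [-0.3557  0.1066  0.0181] op 0.0286
[[ 0.9478  0.3158  0.0451]
 [ 0.3123 -0.9474  0.0706]
 [ 0.0651 -0.0528 -0.9965]]
tilt 4.808123039504897 az 57.40848604526067 xyaw 18.23811661442827
[([np.int32(546), np.int32(393), np.int32(79), np.int32(79), np.int32(2104)], array([579.8, 443.4])), ([np.int32(480), np.int32(428), np.int32(12), np.int32(11), np.int32(90)], array([485.4, 432.7]))] [([np.int32(482), np.int32(174), np.int32(8), np.int32(8), np.int32(47)], array([485.6, 177.2]))]
tcp px [289.9345 165.1704] [176.5198 213.185 ]
```

View pics/c6.png

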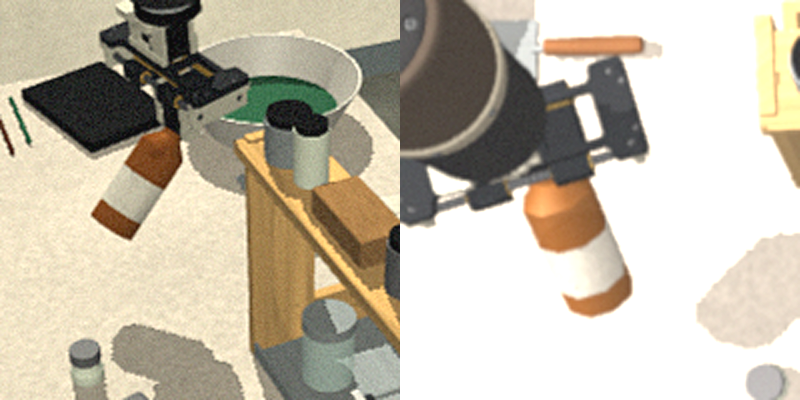

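The bottle has swung partway down, with its cap in the jaws. In the side crop the base is near (112,223), and in the top crop near (600,305).

Run:
```python
from h import *
p,R=st()
s=np.load("side0.npy",allow_pickle=True).item();t=np.load("top0.npy",allow_pickle=True).item()
B,e=tri(s,(256,211),t,(199.5,271.5));print(B,e)
sh,e=tri(s,(279,168),t,(184,226));print("shoulder/neck",sh,e)
d=sh-B;print(np.linalg.norm(d),"elev",np.degrees(np.arctan2(d[2],np.hypot(*d[:2]))),"az",np.degrees(np.arctan2(d[1],d[0])))
c=p+[0,0,.03];d=c-B;print("cap by tool",np.linalg.norm(d),"elev",np.degrees(np.arctan2(d[2],np.hypot(*d[:2]))))
```

```text
t 9.5 q [ 40.141   13.396  -12.9321  -1.6783 -59.309   68.9838] p [0.5627 0.2369 0.1748] F [ 0.2663  0.2376 -4.4883] M [-0.3176  0.0174 -0.0015] op 0.0283
[[ 0.948   0.3155  0.042 ]
 [ 0.3123 -0.9475  0.0684]
 [ 0.0614 -0.0517 -0.9968]]
tilt 4.60515640368778 az 58.4224160362232 xyaw 18.231745500231227
[0.4549 0.2052 0.1097] 0.011824708282954673
shoulder/neck [0.5324 0.2173 0.2082] 0.0035470630900273333
0.12592825857061 elev 51.4519127639209 az 8.905610259813612
cap by tool 0.1472425215053863 elev 40.24051530707035
```

The bottle hangs at about 45°. Tilting the tool outward by about 45° would right it in the grip and also give the tilt needed under the board. So next I'll lift high, turn to the rack's azimuth, and build tilt at the reach limit above the rack.

Run:
```python
from h import *
p,R=st()
for T in [(.563,.237,.375),(.70,-.02,.52)]: print(off(T,p,R))
```

```text
t 9.5 q [ 40.141   13.396  -12.9321  -1.6783 -59.309   68.9838] p [0.5627 0.2369 0.1748] F [ 0.2663  0.2376 -4.4883] M [-0.3176  0.0174 -0.0015] op 0.0283
[[ 0.948   0.3155  0.042 ]
 [ 0.3123 -0.9475  0.0684]
 [ 0.0614 -0.0517 -0.9968]]
tilt 4.60515640368778 az 58.4224160362232 xyaw 18.231745500231227
[  12.6  -10.3 -199.5]
[  71.1  268.9 -355.9]
```

>>> jog_arm([
  {"offset": [2,-2,-35],"roll": 0,"hand": 15},
  {"offset": [5,-4,-75],"roll": 0,"hand": 15},
  {"offset": [8,-6,-115],"roll": 0,"hand": 15},
  {"offset": [10,-8,-155],"roll": 0,"hand": 15},
  {"offset": [12,0,-190],"roll": 0,"hand": 15},
  {"offset": [16,25,-215],"roll": 0.03,"hand": 15},
  {"offset": [22,55,-235],"roll": 0.06,"hand": 15},
  {"offset": [29,88,-252],"roll": 0.09,"hand": 15},
  {"offset": [36,122,-270],"roll": 0.12,"hand": 15},
  {"offset": [43,156,-288],"roll": 0.15,"hand": 15},
  {"offset": [50,190,-306],"roll": 0.18,"hand": 15},
  {"offset": [58,222,-326],"roll": 0.21,"hand": 15},
  {"offset": [66,250,-344],"roll": 0.24,"hand": 15},
  {"offset": [71,269,-356],"roll": 0.25,"hand": 15},
  {"offset": [71,269,-356],"roll": 0.25,"hand": 15},
])

```text
clock: 10.75
tool_pos: [0.7026, -0.0236, 0.5201]
orientation: [-176.3, -2.7, 3.7]
force: [0.1, 1.0, -4.9]
opening: 0.0282
```

Run:
```python
from h import *
p,R=st()
print(off(p+np.array([.61*.8,-.02,.79*.8]),p,R), off(p+np.array([.9*.8,-.03,.45*.8]),p,R))
```

```text
t 10.75 q [  11.9446   22.0672   43.991    -3.4714 -108.7193   80.5985] p [ 0.7026 -0.0236  0.5201] F [ 0.0728  1.0254 -4.9185] M [-0.24    0.0488  0.0336] op 0.0282
[[ 0.9969  0.0668  0.0422]
 [ 0.0638 -0.9957  0.0675]
 [ 0.0465 -0.0646 -0.9968]]
tilt 4.567424339007458 az 58.01082083010817 xyaw 3.6630835469062526
[ 514.6   11.6 -610.8] [ 732.6   54.7 -330.5]
```

>>> jog_arm([
  {"offset": [-2,34,-3],"roll": 0,"hand": 15},
  {"offset": [-4,70,-5],"roll": 0,"hand": 15},
  {"offset": [-7,106,-8],"roll": 0,"hand": 15},
  {"offset": [0,140,-20],"roll": 0,"hand": 15},
  {"offset": [19,169,-40],"roll": 0,"hand": 15},
  {"offset": [48,170,-69],"roll": 0,"hand": 15},
  {"offset": [77,171,-98],"roll": 0,"hand": 15},
  {"offset": [106,172,-127],"roll": 0,"hand": 15},
  {"offset": [135,173,-156],"roll": 0,"hand": 15},
  {"offset": [164,174,-185],"roll": 0,"hand": 15},
  {"offset": [193,175,-214],"roll": 0,"hand": 15},
  {"offset": [222,176,-243],"roll": 0,"hand": 15},
  {"offset": [251,177,-272],"roll": 0,"hand": 15},
  {"offset": [280,178,-301],"roll": 0,"hand": 15},
  {"offset": [309,179,-330],"roll": 0,"hand": 15},
  {"offset": [338,180,-359],"roll": 0,"hand": 15},
  {"offset": [367,181,-388],"roll": 0,"hand": 15},
])

```text
clock: 12.17
tool_pos: [0.7495, -0.1522, 0.5687]
orientation: [-176.9, -4.5, 3.8]
force: [0.0, 0.3, -2.3]
opening: 0.0285
```

Run:
```python
from h import *
p,R=st()
```

```text
t 12.1667 q [   1.2404   34.2967   71.6522   -3.9149 -122.9065   90.4547] p [ 0.7495 -0.1522  0.5687] F [ 0.0319  0.3373 -2.268 ] M [-0.3119  0.1179  0.0031] op 0.0285
[[ 0.9946  0.0709  0.0751]
 [ 0.0666 -0.996   0.059 ]
 [ 0.079  -0.0536 -0.9954]]
tilt 5.480103796393048 az 38.125892030248075 xyaw 3.8280599880019985
```

>>> jog_arm([
  {"offset": [300,0,-300],"roll": 0,"hand": 15},
])

```text
clock: 12.25
tool_pos: [0.7554, -0.1474, 0.574]
orientation: [-177.4, -5.7, 3.7]
force: [1.5, 1.1, -4.2]
opening: 0.0282
```

>>> jog_arm([
  {"offset": [300,0,-300],"roll": 0,"hand": 15},
])

```text
clock: 12.33
tool_pos: [0.7611, -0.1417, 0.5834]
orientation: [-178.0, -7.4, 3.7]
force: [0.3, 0.9, -3.1]
opening: 0.0283
```

>>> jog_arm([
  {"offset": [300,0,-300],"roll": 0,"hand": 15},
])

```text
clock: 12.42
tool_pos: [0.7654, -0.1361, 0.5933]
orientation: [-178.6, -8.9, 3.6]
force: [0.6, 1.0, -2.9]
opening: 0.0287
```

>>> jog_arm([
  {"offset": [300,0,-300],"roll": 0,"hand": 15},
])

```text
clock: 12.5
tool_pos: [0.7691, -0.1307, 0.6031]
orientation: [-179.1, -10.4, 3.6]
force: [-0.1, 0.1, -3.9]
opening: 0.0287
```

Run:
```python
from h import *
p,R=st()
```

```text
t 12.5 q [   4.1824   32.5474   71.6832   -0.8726 -118.6891   89.0396] p [ 0.7691 -0.1307  0.6031] F [-0.0675  0.0976 -3.902 ] M [-0.1778  0.666   0.0126] op 0.0287
[[ 0.9815  0.0661  0.1798]
 [ 0.0623 -0.9977  0.0265]
 [ 0.1811 -0.0149 -0.9833]]
tilt 10.471599670458005 az 8.398061947776137 xyaw 3.631915361860477
```

One-row calls ratchet about 1.5° each. I'll carry on.

>>> jog_arm([
  {"offset": [300,0,-220],"roll": 0,"hand": 15},
])

```text
clock: 12.58
tool_pos: [0.7766, -0.1254, 0.6105]
orientation: [-179.7, -12.0, 3.6]
force: [-0.1, 0.1, -3.3]
opening: 0.0285
```

>>> jog_arm([
  {"offset": [300,0,-220],"roll": 0,"hand": 15},
])

```text
clock: 12.67
tool_pos: [0.785, -0.1194, 0.6159]
orientation: [179.8, -13.5, 3.6]
force: [-0.3, -0.2, -3.6]
opening: 0.0282
```

>>> jog_arm([
  {"offset": [300,0,-200],"roll": 0,"hand": 15},
])

```text
clock: 12.75
tool_pos: [0.7937, -0.1138, 0.6214]
orientation: [179.3, -14.9, 3.6]
force: [-0.2, -0.9, -3.2]
opening: 0.0284
```

>>> jog_arm([
  {"offset": [300,0,-200],"roll": 0,"hand": 15},
])

```text
clock: 12.83
tool_pos: [0.8018, -0.1083, 0.6275]
orientation: [178.8, -16.4, 3.7]
force: [0.2, 0.9, -4.1]
opening: 0.0285
```

>>> jog_arm([
  {"offset": [300,0,-180],"roll": 0,"hand": 15},
])

```text
clock: 12.92
tool_pos: [0.8104, -0.103, 0.6341]
orientation: [178.3, -17.9, 3.7]
force: [-0.5, 0.3, -2.9]
opening: 0.0286
```

>>> jog_arm([
  {"offset": [300,0,-180],"roll": 0,"hand": 15},
])

```text
clock: 13.0
tool_pos: [0.8186, -0.0976, 0.641]
orientation: [177.8, -19.4, 3.8]
force: [0.3, 0.8, -3.6]
opening: 0.0283
```

>>> jog_arm([
  {"offset": [300,0,-150],"roll": 0,"hand": 15},
])

```text
clock: 13.08
tool_pos: [0.8279, -0.0924, 0.6479]
orientation: [177.3, -21.1, 3.8]
force: [-0.3, -0.6, -2.4]
opening: 0.028
```

>>> jog_arm([
  {"offset": [300,0,-150],"roll": 0,"hand": 15},
])

```text
clock: 13.17
tool_pos: [0.8371, -0.087, 0.6544]
orientation: [176.8, -22.6, 3.9]
force: [0.4, -0.3, -3.7]
opening: 0.0284
```

Run:
```python
from h import *
p,R=st()
```

```text
t 13.1667 q [   9.8293   31.7042   71.6489    5.6868 -107.6426   86.2368] p [ 0.8371 -0.087   0.6544] F [ 0.3714 -0.2983 -3.6534] M [0.1132 1.6888 0.0043] op 0.0284
[[ 0.9209  0.0468  0.3871]
 [ 0.0628 -0.9976 -0.0288]
 [ 0.3848  0.0508 -0.9216]]
tilt 22.838934568391586 az -4.2514270616180765 xyaw 3.9043430856046255
```

>>> jog_arm([
  {"offset": [300,150,-130],"roll": 0,"hand": 15},
])

```text
clock: 13.25
tool_pos: [0.846, -0.0962, 0.6593]
orientation: [176.4, -24.2, 4.2]
force: [0.2, -0.3, -3.5]
opening: 0.0284
```

>>> jog_arm([
  {"offset": [300,150,-130],"roll": 0,"hand": 15},
])

```text
clock: 13.33
tool_pos: [0.8538, -0.1096, 0.6648]
orientation: [175.8, -25.7, 4.2]
force: [-0.0, 0.8, -3.4]
opening: 0.0288
```

>>> jog_arm([
  {"offset": [300,150,-120],"roll": 0,"hand": 15},
])

```text
clock: 13.42
tool_pos: [0.8614, -0.1219, 0.6711]
orientation: [175.2, -27.3, 4.3]
force: [-0.0, -0.8, -3.0]
opening: 0.0283
```

Run:
```python
from h import *
p,R=st()
```

```text
t 13.4167 q [   7.5701   31.6687   71.6427    6.4375 -102.8787   88.5282] p [ 0.8614 -0.1219  0.6711] F [-0.043  -0.8101 -2.9804] M [ 0.2248  2.0578 -0.0215] op 0.0283
[[ 0.8861  0.0368  0.462 ]
 [ 0.0668 -0.9966 -0.0489]
 [ 0.4586  0.0742 -0.8855]]
tilt 27.68200594753147 az -6.037524111820664 xyaw 4.311991693086779
```

Run:
```python
from h import *
p,R=st()
print(off((.70,.38,.66),p,R))
```

```text
t 13.4167 q [   7.5701   31.6687   71.6427    6.4375 -102.8787   88.5282] p [ 0.8614 -0.1219  0.6711] F [-0.043  -0.8101 -2.9804] M [ 0.2248  2.0578 -0.0215] op 0.0283
[[ 0.8861  0.0368  0.462 ]
 [ 0.0668 -0.9966 -0.0489]
 [ 0.4586  0.0742 -0.8855]]
tilt 27.68200594753147 az -6.037524111820664 xyaw 4.311991693086779
[-114.6 -506.9  -89.3]
```

>>> jog_arm([
  {"offset": [-14,-25,-8],"roll": 0,"hand": 15},
  {"offset": [-28,-60,-15],"roll": 0,"hand": 15},
  {"offset": [-40,-97,-22],"roll": 0,"hand": 15},
  {"offset": [-48,-135,-29],"roll": 0,"hand": 15},
  {"offset": [-56,-174,-36],"roll": 0,"hand": 15},
  {"offset": [-64,-213,-42],"roll": 0,"hand": 15},
  {"offset": [-72,-252,-49],"roll": 0,"hand": 15},
  {"offset": [-80,-291,-56],"roll": 0,"hand": 15},
  {"offset": [-88,-330,-62],"roll": 0,"hand": 15},
  {"offset": [-95,-369,-69],"roll": 0,"hand": 15},
  {"offset": [-101,-408,-76],"roll": 0,"hand": 15},
  {"offset": [-107,-447,-82],"roll": 0,"hand": 15},
  {"offset": [-112,-482,-87],"roll": 0,"hand": 15},
  {"offset": [-115,-507,-89],"roll": 0,"hand": 15},
  {"offset": [-115,-507,-89],"roll": 0,"hand": 15},
])

```text
clock: 14.67
tool_pos: [0.6984, 0.387, 0.6559]
orientation: [175.1, -27.0, 4.6]
force: [1.1, 0.0, -4.2]
opening: 0.0285
```

Run:
```python
from h import *
p,R=st()
a=np.radians(28.5);u=np.array([np.cos(a)*.8,np.sin(a)*.8,.6]);print(np.round(R.T@u,2))
```

```text
t 14.6667 q [ 53.7786  23.6497  47.9099  23.7591 -98.8287  46.6053] p [0.6984 0.387  0.6559] F [ 1.0865  0.0491 -4.1975] M [0.352  1.8909 0.0889] op 0.0285
[[ 0.8879  0.042   0.4581]
 [ 0.0721 -0.9962 -0.0483]
 [ 0.4543  0.0759 -0.8876]]
tilt 27.42719488335441 az -6.025219471984623 xyaw 4.641135740767101
[ 0.92 -0.31 -0.23]
```

>>> jog_arm([
  {"offset": [37,-13,-9],"roll": 0,"hand": 15},
  {"offset": [74,-26,-18],"roll": 0,"hand": 15},
  {"offset": [111,-39,-27],"roll": 0,"hand": 15},
])

```text
clock: 14.92
tool_pos: [0.7436, 0.4019, 0.6835]
orientation: [175.3, -28.7, 4.6]
force: [-16.6, -10.3, 0.9]
opening: 0.0279
```

>>> jog_arm([
  {"offset": [300,-100,-75],"roll": 0,"hand": 15},
])

```text
clock: 15.0
tool_pos: [0.7585, 0.4089, 0.6799]
orientation: [175.3, -29.9, 4.9]
force: [1.9, 2.7, -5.2]
opening: 0.0281
```

>>> jog_arm([
  {"offset": [300,-100,-75],"roll": 0,"hand": 15},
])

```text
clock: 15.08
tool_pos: [0.7708, 0.4129, 0.6877]
orientation: [176.1, -31.9, 4.9]
force: [-0.0, -0.6, -3.7]
opening: 0.0284
```

>>> jog_arm([
  {"offset": [300,-100,-75],"roll": 0,"hand": 15},
])

```text
clock: 15.17
tool_pos: [0.7816, 0.4162, 0.6955]
orientation: [176.6, -33.7, 4.9]
force: [0.5, 0.6, -3.1]
opening: 0.0282
```

Run:
```python
from h import *
p,R=st()
```

```text
t 15.1667 q [  51.156    35.8686   71.6136   26.8428 -102.0336   53.9588] p [0.7816 0.4162 0.6955] F [ 0.4759  0.5673 -3.1475] M [-0.0219  2.5408 -0.0087] op 0.0282
[[ 0.8285  0.052   0.5576]
 [ 0.0705 -0.9974 -0.0117]
 [ 0.5555  0.049  -0.8301]]
tilt 33.896077146176786 az -1.205443529355646 xyaw 4.861328622440963
```

>>> jog_arm([
  {"offset": [300,-100,-60],"roll": 0,"hand": 15},
])

```text
clock: 15.25
tool_pos: [0.7929, 0.4201, 0.7019]
orientation: [177.1, -35.5, 4.9]
force: [0.5, 0.7, -2.4]
opening: 0.0282
```

>>> jog_arm([
  {"offset": [300,-100,-50],"roll": 0,"hand": 15},
])

```text
clock: 15.33
tool_pos: [0.8045, 0.4247, 0.7071]
orientation: [177.5, -37.2, 5.0]
force: [-0.2, 0.3, -3.7]
opening: 0.0283
```

>>> jog_arm([
  {"offset": [300,-100,-40],"roll": 0,"hand": 15},
])

```text
clock: 15.42
tool_pos: [0.8163, 0.4293, 0.7121]
orientation: [177.9, -38.8, 5.1]
force: [0.2, -0.4, -3.8]
opening: 0.0287
```

>>> jog_arm([
  {"offset": [300,-100,-30],"roll": 0,"hand": 15},
])

```text
clock: 15.5
tool_pos: [0.8282, 0.4341, 0.7172]
orientation: [178.3, -40.5, 5.2]
force: [0.4, -0.4, -2.6]
opening: 0.0283
```

>>> jog_arm([
  {"offset": [300,-100,-20],"roll": 0,"hand": 15},
])

```text
clock: 15.58
tool_pos: [0.8399, 0.4389, 0.7225]
orientation: [178.7, -42.2, 5.2]
force: [0.2, -0.3, -2.9]
opening: 0.0284
```

>>> jog_arm([
  {"offset": [300,-100,-20],"roll": 0,"hand": 15},
])

```text
clock: 15.67
tool_pos: [0.8509, 0.4437, 0.7283]
orientation: [179.1, -43.8, 5.3]
force: [-0.7, 0.6, -4.1]
opening: 0.0281
```

>>> jog_arm([
  {"offset": [300,-100,-10],"roll": 0,"hand": 15},
])

```text
clock: 15.75
tool_pos: [0.8616, 0.4484, 0.7348]
orientation: [179.5, -45.5, 5.3]
force: [0.0, 0.0, -4.1]
opening: 0.0283
```

Run:
```python
from h import *
p,R=st()
s=snap("side","pics/s7.png");t=snap("top","pics/t7.png");np.save("s7.npy",s);np.save("t7.npy",t)
print(proj(s,p),proj(t,p))
```

```text
t 15.75 q [ 49.7317  37.6331  71.6338  30.3649 -88.4914  54.4998] p [0.8616 0.4484 0.7348] F [ 0.0175  0.005  -4.1195] M [-0.3154  3.2445 -0.0523] op 0.0283
[[ 0.6974  0.0868  0.7114]
 [ 0.0648 -0.9962  0.0581]
 [ 0.7138  0.0056 -0.7003]]
tilt 45.54594300504692 az 4.6647400373711285 xyaw 5.309333410910373
[ 373.0374 -112.6595] [-133.6345 -139.9224]
```

Tilt is now 45.5° at azimuth 4.7°, and the jaw axis is level. I'll bring the bottle over free table and see how it hangs.

Run:
```python
from h import *
p,R=st()
print(off((.49,.15,.32),p,R))
```

```text
t 15.85 q [ 49.7163  37.6726  71.6104  30.3386 -88.5358  54.4988] p [0.8617 0.4484 0.7337] F [-1.1176  0.7947 -3.4751] M [-0.3915  3.7271 -0.0328] op 0.0281
[[ 0.6985  0.0865  0.7103]
 [ 0.0652 -0.9962  0.0571]
 [ 0.7126  0.0064 -0.7015]]
tilt 45.450144192269235 az 4.598876493741596 xyaw 5.3355949665341
[-573.9  262.5    9.1]
```

>>> jog_arm([
  {"offset": [-20,9,0],"roll": 0,"hand": 15},
  {"offset": [-54,25,1],"roll": 0,"hand": 15},
  {"offset": [-90,41,1],"roll": 0,"hand": 15},
  {"offset": [-126,58,2],"roll": 0,"hand": 15},
  {"offset": [-162,74,3],"roll": 0,"hand": 15},
  {"offset": [-198,91,3],"roll": 0,"hand": 15},
  {"offset": [-234,107,4],"roll": 0,"hand": 15},
  {"offset": [-270,124,4],"roll": 0,"hand": 15},
  {"offset": [-306,140,5],"roll": 0,"hand": 15},
  {"offset": [-342,156,5],"roll": 0,"hand": 15},
  {"offset": [-378,173,6],"roll": 0,"hand": 15},
  {"offset": [-414,190,7],"roll": 0,"hand": 15},
  {"offset": [-450,206,7],"roll": 0,"hand": 15},
  {"offset": [-486,223,8],"roll": 0,"hand": 15},
  {"offset": [-522,239,8],"roll": 0,"hand": 15},
  {"offset": [-554,254,9],"roll": 0,"hand": 15},
  {"offset": [-574,262,9],"roll": 0,"hand": 15},
  {"offset": [-574,262,9],"roll": 0,"hand": 15},
])

```text
clock: 17.35
tool_pos: [0.493, 0.153, 0.3399]
orientation: [-180.0, -44.7, 4.8]
force: [1.1, 0.6, -2.2]
opening: 0.0281
```

Run:
```python
from h import *
p,R=st()
s=snap("side","pics/s8.png");t=snap("top","pics/t8.png");np.save("s8.npy",s);np.save("t8.npy",t)
print(proj(s,p),proj(t,p))
a=s["img"][90:290,180:380];b=t["img"][160:360,160:360]
im=np.hstack([cv2.resize(i,(400,400),interpolation=2) for i in(a,b)])
cv2.imwrite("pics/c8.png",cv2.convertScaleAbs(im[...,::-1],alpha=1.7,beta=10))
```

```text
t 17.35 q [ 55.6294 -24.4021 -58.1169  57.6793 -40.1837  -1.5126] p [0.493  0.153  0.3399] F [ 1.1215  0.5769 -2.1893] M [-0.1944  2.5875  0.0717] op 0.0281
[[ 0.7086  0.0832  0.7007]
 [ 0.059  -0.9965  0.0586]
 [ 0.7032 -0.0002 -0.711 ]]
tilt 44.68245993838818 az 4.784307001048319 xyaw 4.763429360447446
[266.6208 133.5293] [197.5726 235.1248]
```

View pics/c8.png

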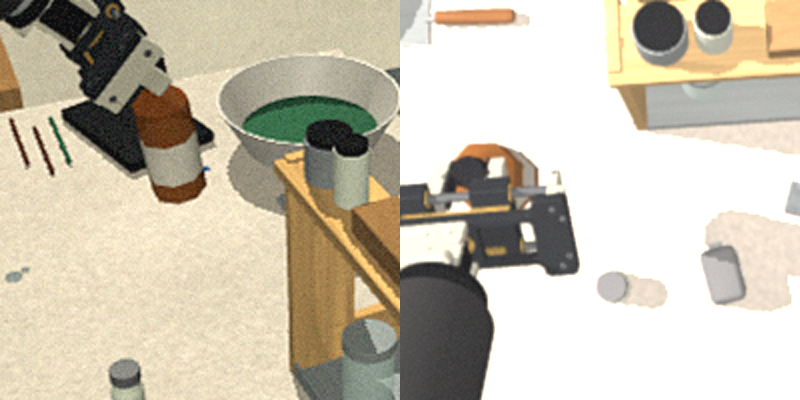

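The bottle now hangs nearly upright; in the side crop its body edges run (135,110)→(155,195) and (190,100)→(205,180). The inner reach limit clipped this move slightly. I'll compare the lean with the projected vertical.

Run:
```python
from h import *
s=np.load("s8.npy",allow_pickle=True).item();t=np.load("t8.npy",allow_pickle=True).item()
P=np.array([.49,.15,.27])
a,b=proj(s,P),proj(s,P-[0,0,.1]);d=b-a;print("vertical dir px",d,"angle right",np.degrees(np.arctan2(d[0],d[1])))
for k in(10,20): 
  c=np.radians(k);b=proj(s,P-[.1*np.sin(c),0,.1*np.cos(c)]);d=b-a;print("base toward -x by",k,np.degrees(np.arctan2(d[0],d[1])))
  b=proj(s,P+[.1*np.sin(c),0,-.1*np.cos(c)]);d=b-a;print("base toward +x by",k,np.degrees(np.arctan2(d[0],d[1])))
h=cv2.cvtColor(s["img"],cv2.COLOR_RGB2HSV)
for n,q,roi in(("s",s,(235,120,300,200)),("t",t,(175,220,250,280))):
  h=cv2.cvtColor(q["img"],cv2.COLOR_RGB2HSV);x0,y0,x1,y1=roi;g=h[y0:y1,x0:x1]
  m=((g[...,0]<14)&(g[...,1]>120)&(g[...,2]>30)).astype(np.uint8)
  pt=cv2.findNonZero(m)
  if pt is not None:
    pt=pt[:,0]+[x0,y0];print(n,len(pt),pt.min(0),pt.max(0))
    if n=="s":
      for y in range(pt[:,1].min(),pt[:,1].max()+1,3):
        r=pt[pt[:,1]==y,0];print(y,r.min(),r.max(),len(r),end=" | ")
```

```text
vertical dir px [ 3.55109636 37.23238164] angle right 5.448193870279965
base toward -x by 10 -5.526767559435973
base toward +x by 10 16.897010478868815
base toward -x by 20 -15.930125607811283
base toward +x by 20 28.62583999847134
s 653 [246 133] [281 191]
133 264 267 3 | 136 250 271 15 | 139 248 273 21 | 142 246 273 24 | 145 247 274 22 | 148 249 273 18 | 151 249 276 20 | 154 250 276 16 | 157 250 273 14 | 160 252 272 15 | 163 256 263 7 | Traceback (most recent call last):
  File "<stdin>", line 17, in <module>
    return umr_minimum(a, axis, None, out, keepdims, initial, where)
ValueError: zero-size array to reduction operation minimum which has no identity
```

Run:
```python
from h import *
s=np.load("s8.npy",allow_pickle=True).item();t=np.load("t8.npy",allow_pickle=True).item()
def ony(s,px,y):
    o,d=ray(s,px);return o+d*(y-o[1])/d[1]
# base near rim bottom (y~.15-.03) & base centre approx
print("rim",ony(s,(270,189.5),.122),"cap/neck top",ony(s,(261,131),.15))
p,R=st();print("off to above",off((.56,.16,.30),p,R),"down100",R.T@[0,0,-100])
```

```text
rim [0.48127751 0.122      0.21797199] cap/neck top [0.48058296 0.15       0.34995889]
t 17.45 q [ 55.6641 -24.2451 -58.2426  57.6147 -40.1809  -1.3942] p [0.4925 0.1527 0.337 ] F [ 0.1185  0.8952 -3.8045] M [-0.2059  2.9201  0.0808] op 0.0283
[[ 0.7109  0.0847  0.6982]
 [ 0.0636 -0.9964  0.0562]
 [ 0.7004  0.0045 -0.7137]]
tilt 44.462713854338716 az 4.598610513178461 xyaw 5.110372573451257
off to above [22.5 -1.7 73.9] down100 [-70.0431  -0.4465  71.3706]
```

>>> jog_arm([
  {"offset": [8,-1,25],"roll": 0,"hand": 15},
  {"offset": [18,-1,55],"roll": 0,"hand": 15},
  {"offset": [10,-2,86],"roll": 0,"hand": 15},
  {"offset": [-16,-2,113],"roll": 0,"hand": 15},
  {"offset": [-42,-2,140],"roll": 0,"hand": 15},
  {"offset": [-64,-2,163],"roll": 0,"hand": 15},
  {"offset": [-80,-2,178],"roll": 0,"hand": 15},
  {"offset": [-90,-2,188],"roll": 0,"hand": 15},
  {"offset": [-90,-2,188],"roll": 0,"hand": 15},
])

```text
clock: 18.2
tool_pos: [0.5928, 0.1902, 0.2419]
orientation: [178.2, -41.0, 5.3]
force: [-0.4, -0.1, -2.2]
opening: 0.0282
```

>>> jog_arm([
  {"offset": [-3,0,3],"roll": 0,"hand": 15},
  {"offset": [-6,0,6],"roll": 0,"hand": 15},
  {"offset": [-8,0,8],"roll": 0,"hand": 15},
])

```text
clock: 18.45
tool_pos: [0.5926, 0.1924, 0.2376]
orientation: [178.1, -40.6, 5.3]
force: [0.4, -1.0, -2.7]
opening: 0.0283
```

Run:
```python
from h import *
p,R=st()
```

```text
t 18.45 q [ 25.8603  -4.9676 -58.2185  95.511  -15.1105 -21.7043] p [0.5926 0.1924 0.2376] F [ 0.3837 -0.9649 -2.7436] M [-0.1564  2.9129 -0.0059] op 0.0283
[[ 0.7557  0.0712  0.651 ]
 [ 0.0705 -0.9971  0.0272]
 [ 0.6511  0.0254 -0.7586]]
tilt 40.66068775188241 az 2.392840034638775 xyaw 5.332708951327042
```

The inner reach limit is in the way: joints 3 and 4 are at their stops. I'll fit the arm's kinematics from the logged states, so I can check which poses are reachable.

```bash
cat > kin.py <<'E'
import numpy as np
from scipy.spatial.transform import Rotation as Rn
from scipy.optimize import least_squares
D=[([79.763,20.59,.637,-.016,-70.134,-16.506],[.304,.602,.204],[179.912,-.01,-26.749]),
([74.5315,56.9579,64.9717,-.0446,-98.578,46.3745],[.44045,.87363,.19149],[179.643,.439,30.911]),
([74.195,62.053,71.612,.671,-97.421,79.4135],[.46222,.91172,.1604],[179.742,-2.224,63.5146]),
([76.9105,33.7949,23.6105,1.611,-75.3139,75.9167],[.3838,.756,.2236],[179.5536,-4.7476,63.193]),
([39.7309,16.4724,-14.9887,-1.7602,-54.0644,69.3904],[.5732,.24,.1302],[-177,-3.6,18]),
([11.9446,22.0672,43.991,-3.4714,-108.7193,80.5985],[.7026,-.0236,.5201],[-176.3,-2.7,3.7]),
([53.7786,23.6497,47.9099,23.7591,-98.8287,46.6053],[.6984,.387,.6559],[175.1,-27.0,4.6]),
([49.7317,37.6331,71.6338,30.3649,-88.4914,54.4998],[.8616,.4484,.7348],[179.5,-45.5,5.3]),
([55.6641,-24.2451,-58.2426,57.6147,-40.1809,-1.3942],[.4925,.1527,.337],[-180,-44.5,5.0]),
([25.8603,-4.9676,-58.2185,95.511,-15.1105,-21.7043],[.5926,.1924,.2376],[178.1,-40.6,5.3])]
rx=lambda a:Rn.from_euler('x',a,degrees=True).as_matrix();ry=lambda a:Rn.from_euler('y',a,degrees=True).as_matrix();rz=lambda a:Rn.from_euler('z',a,degrees=True).as_matrix()
LO=np.array([-176.03,-82.01,-58.28,-173.87,-174.79,-.11]);
LO=np.array([-176.03,-82.01,-58.28,-173.87,-174.79,-173.66]);HI=np.array([176.03,121.73,71.71,95.51,-.11,173.66])
def fk(q,v):
    a,h,L1,L2,e,b,d,o1,o6,s4,s6,lat=v[:12]
    A=rz(q[0]+o1);P=A@np.array([a,b,h])
    A=A@ry(q[1]);P=P+A@[0,0,L1]
    A=A@ry(-q[2]);P=P+A@[L2,0,e]
    A=A@rx(np.sign(s4)*q[3])@ry(-q[4]);A=A@rx(np.sign(s6)*q[5]+o6)
    P=P+A@[d,lat*0,0]
    # tool z = local x
    return P,A
E
python3 - <<'E'
from kin import *
best=None
for s4 in(1,-1):
  for s6 in(1,-1):
    def res(v):
        w=np.r_[v[:9],s4,s6,0];r=[]
        for q,p,o in D:
            P,A=fk(np.array(q),w);R=Rn.from_euler('xyz',o,degrees=True).as_matrix()
            r+=list((P-p)*3)+list(A[:,0]-R[:,2])+list(A[:,1]-R[:,1])
        return np.array(r)
    for o1 in(0,-16,-90):
      for o6 in(0,90,-90,180):
        f=least_squares(res,[.05,.4,.577,.445,0,0,.3,o1,o6],x_scale=[.1]*7+[10,10])
        if best is None or f.cost<best[0]: best=(f.cost,np.r_[f.x,s4,s6,0],np.abs(f.fun).max(),f.fun)
print(best[0],best[2],np.round(best[1],4));np.save("v.npy",best[1])
E
```

```text
0.3423179668814058 0.5211154588032112 [ 7.84000e-02  2.55500e-01  5.67300e-01  4.15300e-01  4.57000e-02
 -8.23000e-02  4.36700e-01 -5.32240e+00 -9.48046e+01 -1.00000e+00
 -1.00000e+00  0.00000e+00]
```

```bash
cat >> kin.py <<'E'
def fk(q,v):
    a,h,L1,L2,e,b,d,b2,c,o6,s4,s6=v
    A=rz(q[0]);P=A@np.array([a,b,h])
    A=A@ry(q[1]);P=P+A@[0,0,L1]
    A=A@ry(-q[2]);P=P+A@[L2,0,e]
    A=A@rx(s4*q[3])@[[1,0,0],[0,1,0],[0,0,1]];P=P+A@[0,b2,0]
    A=A@ry(-q[4]);P=P+A@[d,0,c]
    return P,A@rx(s6*q[5]+o6)
E
python3 - <<'E'
from kin import *
best=None
for s4 in(1,-1):
  for s6 in(1,-1):
    def res(v):
        w=np.r_[v,s4,s6];r=[]
        for q,p,o in D:
            P,A=fk(np.array(q),w);R=Rn.from_euler('xyz',o,degrees=True).as_matrix()
            r+=list((P-p)*3)+list(A[:,0]-R[:,2])+list(A[:,1]-R[:,1])
        return np.array(r)
    for o6 in(0,90,-90,180):
        f=least_squares(res,[.05,.4,.577,.445,0,-.1,.3,-.1,0,o6],x_scale=[.1]*9+[10])
        if best is None or f.cost<best[0]: best=(f.cost,np.r_[f.x,s4,s6],f.fun.reshape(-1,9))
print(best[0],np.round(best[1],4));print(np.round(np.abs(best[2]).max(1),3));np.save("v.npy",best[1])
E
```

```text
2.8947639468682107e-05 [ 0.00000e+00  1.98900e-01  6.01600e-01  4.63600e-01 -1.00000e-04
 -0.00000e+00  3.99800e-01 -1.91800e-01 -0.00000e+00 -8.99844e+01
 -1.00000e+00 -1.00000e+00]
[0.001 0.    0.    0.    0.001 0.001 0.001 0.001 0.005 0.   ]
```

The kinematics fit well (residuals mostly 1e-3, at worst 5e-3). Now the feasibility of placing and inserting at various tilts.

```bash
cat >> kin.py <<'E'
V=np.load("v.npy") if __import__("os").path.exists("v.npy") else None
def Rt(tilt,az=3.8,flip=0):
    z=rz(az)@ry(-tilt)@np.array([0,0,-1.]);
    y=rz(az)@np.array([0,-1.,0]);x=np.cross(y,z);return np.c_[x,y,z]
def ik(p,R,seeds):
    out=[]
    def res(q):
        P,A=fk(q,V);return np.r_[(P-p)*5,A[:,0]-R[:,2],A[:,1]-R[:,1]]
    for s in seeds:
        f=least_squares(res,np.clip(s,LO+.5,HI-.5),bounds=(LO,HI),x_scale=20.)
        if f.cost<1e-6 and not any(np.abs(f.x-o).max()<2 for o in out): out.append(f.x)
    return out
SE=[np.array(s,float) for s in [(25,0,-40,60,-40,0),(10,20,0,0,-60,60),(0,20,0,30,-60,60),(0,20,0,-60,-60,90),(-20,30,0,-120,-60,120),(0,40,-20,80,-30,30),(-10,20,-20,60,-30,30)]]
E
python3 - <<'E'
from kin import *
O=np.array([.6245,-.159,0]);X=np.array([np.cos(np.radians(3.8)),np.sin(np.radians(3.8)),0])
for tilt in(25,35,40,45,50):
  R=Rt(tilt)
  for dx,hz in((-.13,.1),(-.13,.15),(0,.1),(0,.15),(.0,.18)):
    G=O+X*dx+[0,0,hz];p=G+.03*R[:,2]
    print(tilt,dx,hz,[np.round(q).astype(int).tolist() for q in ik(p,R,SE)])
print("table spots")
for tilt in (25,35,40,45,50):
  for xy in((.58,.16),(.64,.16),(.6,.22),(.68,.22)):
    R=Rt(tilt);p=np.r_[xy,.15]+.03*R[:,2];print(tilt,xy,[np.round(q).astype(int).tolist() for q in ik(p,R,SE)])
E
```

```text
25 -0.13 0.1 [[2, 4, -46, -2, -14, 94]]
25 -0.13 0.15 [[2, -1, -43, -2, -23, 93]]
25 0 0.1 [[3, 15, -33, -1, -17, 92]]
25 0 0.15 [[3, 11, -30, -1, -24, 92]]
25 0.0 0.18 [[3, 9, -28, -1, -28, 92]]
35 -0.13 0.1 [[-1, 3, -45, -23, -7, 116]]
35 -0.13 0.15 [[2, -3, -48, -7, -10, 98]]
35 0 0.1 [[2, 13, -37, -12, -5, 103]]
35 0 0.15 [[3, 9, -37, -4, -10, 95]]
35 0.0 0.18 [[3, 6, -35, -3, -14, 94]]
40 -0.13 0.1 [[-11, 4, -38, -48, -13, 149]]
40 -0.13 0.15 [[-1, -3, -45, -23, -9, 117]]
40 0 0.1 [[-2, 13, -31, -34, -7, 129]]
40 0 0.15 [[2, 8, -36, -15, -6, 106]]
40 0.0 0.18 [[2, 6, -37, -8, -7, 99]]
45 -0.13 0.1 []
45 -0.13 0.15 [[-14, -2, -38, -49, -16, 151]]
45 0 0.1 [[-12, 13, -26, -60, -13, 160]]
45 0 0.15 [[-4, 8, -30, -39, -9, 135]]
45 0.0 0.18 [[-1, 5, -33, -26, -7, 119]]
50 -0.13 0.1 []
50 -0.13 0.15 []
50 0 0.1 []
50 0 0.15 [[-15, 9, -26, -64, -16, 166]]
50 0.0 0.18 [[-10, 6, -27, -53, -13, 151]]
table spots
25 (0.58, 0.16) [[35, 6, -52, 51, -16, 12]]
25 (0.64, 0.16) [[33, 11, -44, 44, -17, 21]]
25 (0.6, 0.22) [[40, 9, -47, 49, -19, 9]]
25 (0.68, 0.22) [[37, 16, -37, 40, -21, 21]]
35 (0.58, 0.16) []
35 (0.64, 0.16) []
35 (0.6, 0.22) []
35 (0.68, 0.22) []
40 (0.58, 0.16) []
40 (0.64, 0.16) []
40 (0.6, 0.22) []
40 (0.68, 0.22) []
45 (0.58, 0.16) []
45 (0.64, 0.16) []
45 (0.6, 0.22) []
45 (0.68, 0.22) []
50 (0.58, 0.16) []
50 (0.64, 0.16) []
50 (0.6, 0.22) []
50 (0.68, 0.22) []
```

Run:
```python
from kin import *
O=np.array([.6245,-.159,0]);X=np.array([np.cos(np.radians(3.8)),np.sin(np.radians(3.8)),0])
S2=SE+[np.array(s,float) for s in[(2,-3,-45,-10,-15,100),(5,0,0,0,-80,85),(-10,0,-35,-50,-15,150)]]
for tilt in(41,44,46):
  R=Rt(tilt)
  for dx,hz in((.0,.6),(-.1,.45),(-.13,.35),(-.13,.28),(-.13,.22),(-.13,.19),(-.06,.19),(-.03,.175),(0,.161)):
    p=O+X*dx+[0,0,hz]+.03*R[:,2]
    print(tilt,dx,hz,[np.round(q).astype(int).tolist() for q in ik(p,R,S2)])
```

```text
41 0.0 0.6 [[3, -8, 3, -1, -60, 91]]
41 -0.1 0.45 [[2, -18, -22, -2, -45, 92]]
41 -0.13 0.35 [[2, -19, -35, -2, -33, 94]]
41 -0.13 0.28 [[2, -16, -42, -3, -22, 95]]
41 -0.13 0.22 [[2, -11, -47, -6, -13, 98]]
41 -0.13 0.19 [[1, -8, -48, -11, -9, 103]]
41 -0.06 0.19 [[2, -1, -42, -10, -8, 101]]
41 -0.03 0.175 [[2, 3, -39, -13, -6, 104]]
41 0 0.161 [[2, 7, -36, -15, -6, 107]]
44 0.0 0.6 [[2, -9, 0, -1, -56, 92]]
44 -0.1 0.45 [[2, -19, -25, -2, -41, 93]]
44 -0.13 0.35 [[2, -20, -37, -3, -29, 94]]
44 -0.13 0.28 [[2, -16, -44, -5, -18, 96]]
44 -0.13 0.22 [[1, -11, -47, -12, -10, 104]]
44 -0.13 0.19 [[-2, -8, -44, -24, -10, 118]]
44 -0.06 0.19 [[0, -1, -40, -21, -8, 114]]
44 -0.03 0.175 [[-1, 3, -36, -26, -7, 119]]
44 0 0.161 [[-1, 7, -32, -29, -7, 123]]
46 0.0 0.6 [[2, -10, -2, -1, -53, 92]]
46 -0.1 0.45 [[2, -20, -26, -2, -38, 93]]
46 -0.13 0.35 [[2, -21, -39, -4, -26, 95]]
46 -0.13 0.28 [[1, -17, -45, -6, -16, 98]]
46 -0.13 0.22 [[-1, -11, -45, -19, -11, 112]]
46 -0.13 0.19 [[-7, -7, -41, -35, -13, 132]]
46 -0.06 0.19 [[-3, -1, -37, -32, -10, 126]]
46 -0.03 0.175 [[-4, 3, -33, -36, -10, 132]]
46 0 0.161 [[-5, 7, -30, -40, -9, 135]]
```

>>> jog_arm([
  {"offset": [31,-13,-16],"roll": 0,"hand": 15},
  {"offset": [62,-26,-31],"roll": 0,"hand": 15},
  {"offset": [93,-40,-46],"roll": 0,"hand": 15},
  {"offset": [124,-53,-62],"roll": 0,"hand": 15},
  {"offset": [156,-66,-77],"roll": 0,"hand": 15},
  {"offset": [187,-79,-93],"roll": 0,"hand": 15},
  {"offset": [218,-93,-108],"roll": 0,"hand": 15},
  {"offset": [249,-106,-124],"roll": 0,"hand": 15},
  {"offset": [280,-119,-139],"roll": 0,"hand": 15},
  {"offset": [311,-132,-155],"roll": 0,"hand": 15},
  {"offset": [342,-146,-170],"roll": 0,"hand": 15},
  {"offset": [374,-159,-186],"roll": 0,"hand": 15},
  {"offset": [412,-171,-183],"roll": 0,"hand": 15},
  {"offset": [450,-183,-180],"roll": 0,"hand": 15},
])

```text
clock: 19.62
tool_pos: [0.8006, 0.3994, 0.6649]
orientation: [178.3, -40.8, 5.2]
force: [1.5, 2.0, -2.0]
opening: 0.0284
```

>>> jog_arm([
  {"offset": [300,-92,25],"roll": 0,"hand": 15},
])

```text
clock: 19.7
tool_pos: [0.8237, 0.4104, 0.6797]
orientation: [178.2, -40.7, 5.2]
force: [1.4, 1.8, -1.1]
opening: 0.028
```

>>> jog_arm([
  {"offset": [300,-92,25],"roll": 0,"hand": 15},
])

```text
clock: 19.78
tool_pos: [0.8399, 0.4185, 0.6922]
orientation: [178.0, -40.7, 5.1]
force: [0.9, 1.1, -0.5]
opening: 0.0282
```

Run:
```python
from h import *
p,R=st()
```

```text
t 19.7833 q [ 48.9728  30.8043  55.921   28.5467 -85.3213  50.7625] p [0.8399 0.4185 0.6922] F [ 0.9082  1.1426 -0.5213] M [0.0419 2.4776 0.2028] op 0.0282
[[ 0.7555  0.0667  0.6517]
 [ 0.0678 -0.9974  0.0234]
 [ 0.6516  0.0265 -0.7581]]
tilt 40.70345505678519 az 2.0585658450078093 xyaw 5.129201196403483
```

Not quite at the boundary yet, so a few more pushes.

>>> jog_arm([
  {"offset": [38,-14,3],"roll": 0,"hand": 15},
  {"offset": [76,-28,6],"roll": 0,"hand": 15},
])

```text
clock: 19.95
tool_pos: [0.8689, 0.4321, 0.7024]
orientation: [177.9, -42.1, 5.4]
force: [3.1, -6.2, 76.6]
opening: 0.0281
```

>>> jog_arm([
  {"offset": [300,-110,25],"roll": 0,"hand": 15},
])

```text
clock: 20.03
tool_pos: [0.8849, 0.4421, 0.6925]
orientation: [177.6, -43.0, 6.0]
force: [3.1, 4.6, -7.4]
opening: 0.0283
```

>>> jog_arm([
  {"offset": [300,-110,25],"roll": 0,"hand": 15},
])

```text
clock: 20.12
tool_pos: [0.8975, 0.4482, 0.7023]
orientation: [178.6, -45.2, 5.7]
force: [-0.1, 0.7, -2.6]
opening: 0.0283
```

>>> jog_arm([
  {"offset": [300,-110,25],"roll": 0,"hand": 15},
])

```text
clock: 20.2
tool_pos: [0.9083, 0.4527, 0.712]
orientation: [179.3, -47.2, 5.5]
force: [0.4, -0.4, -1.4]
opening: 0.0288
```

Run:
```python
from h import *
from kin import Rt
p,R=st()
O=np.array([.6245,-.159,0]);X=np.array([np.cos(np.radians(3.8)),np.sin(np.radians(3.8)),0])
for dx,hz in((0,.6),(-.13,.35)): print(off(O+X*dx+[0,0,hz]+.03*R[:,2],p,R))
```

```text
t 20.2 q [ 47.6238  40.0895  71.607   30.2174 -84.144   54.8215] p [0.9083 0.4527 0.712 ] F [ 0.4118 -0.3966 -1.376 ] M [-0.364   3.2475 -0.0795] op 0.0288
[[ 0.6764  0.0873  0.7313]
 [ 0.065  -0.9962  0.0588]
 [ 0.7337  0.0078 -0.6795]]
tilt 47.19807487965467 az 4.595045019982334 xyaw 5.488478683545349
[-313.9  583.7 -137.4]
[-585.6  579.   -62.9]
```

>>> jog_arm([
  {"offset": [-9,17,-4],"roll": 0,"hand": 15},
  {"offset": [-25,47,-11],"roll": 0,"hand": 15},
  {"offset": [-44,82,-19],"roll": 0,"hand": 15},
  {"offset": [-63,117,-27],"roll": 0,"hand": 15},
  {"offset": [-82,152,-36],"roll": 0,"hand": 15},
  {"offset": [-101,187,-44],"roll": 0,"hand": 15},
  {"offset": [-120,222,-52],"roll": 0,"hand": 15},
  {"offset": [-139,257,-60],"roll": 0,"hand": 15},
  {"offset": [-158,292,-69],"roll": 0,"hand": 15},
  {"offset": [-177,327,-77],"roll": 0,"hand": 15},
  {"offset": [-196,362,-85],"roll": 0,"hand": 15},
  {"offset": [-215,397,-93],"roll": 0,"hand": 15},
  {"offset": [-234,432,-101],"roll": 0,"hand": 15},
  {"offset": [-255,466,-108],"roll": 0,"hand": 15},
  {"offset": [-277,499,-112],"roll": 0,"hand": 15},
  {"offset": [-301,530,-115],"roll": 0,"hand": 15},
  {"offset": [-330,556,-116],"roll": 0,"hand": 15},
  {"offset": [-362,575,-115],"roll": 0,"hand": 15},
  {"offset": [-396,580,-108],"roll": 0,"hand": 15},
  {"offset": [-432,580,-100],"roll": 0,"hand": 15},
])

```text
clock: 21.87
tool_pos: [0.5914, -0.1614, 0.468]
orientation: [179.5, -47.4, 5.2]
force: [-0.0, 0.1, -3.8]
opening: 0.0284
```

Run:
```python
from h import *
p,R=st()
O=np.array([.6245,-.159,0]);X=np.array([np.cos(np.radians(3.8)),np.sin(np.radians(3.8)),0])
for dx,hz in((-.13,.35),(-.13,.25)): print(off(O+X*dx+[0,0,hz]+.03*R[:,2],p,R))
```

```text
t 21.8667 q [  1.2545 -16.2408 -19.3094  -3.8399 -39.6625  95.6575] p [ 0.5914 -0.1614  0.468 ] F [-0.0146  0.0536 -3.8412] M [-0.3389  3.2747  0.0135] op 0.0284
[[ 0.6743  0.0851  0.7335]
 [ 0.0618 -0.9964  0.0588]
 [ 0.7358  0.0057 -0.6771]]
tilt 47.38037271293041 az 4.584479408522354 xyaw 5.23925192912266
[-152.4   -2.7   38.7]
[-226.    -3.2  106.4]
```

>>> jog_arm([
  {"offset": [-20,-2,-22],"roll": 0,"hand": 15},
  {"offset": [-45,-5,-49],"roll": 0,"hand": 15},
  {"offset": [-68,-4,-42],"roll": 0,"hand": 15},
  {"offset": [-96,-3,-15],"roll": 0,"hand": 15},
  {"offset": [-124,-3,12],"roll": 0,"hand": 15},
  {"offset": [-150,-3,37],"roll": 0,"hand": 15},
  {"offset": [-176,-3,60],"roll": 0,"hand": 15},
  {"offset": [-200,-3,82],"roll": 0,"hand": 15},
  {"offset": [-215,-3,96],"roll": 0,"hand": 15},
  {"offset": [-215,-3,96],"roll": 0,"hand": 15},
])

```text
clock: 22.7
tool_pos: [0.5151, -0.1634, 0.2392]
orientation: [179.8, -46.8, 5.2]
force: [-1.4, -0.0, -2.6]
opening: 0.0288
```

Run:
```python
from h import *
p,R=st()
s=snap("side");t=snap("top");np.save("s9.npy",s);np.save("t9.npy",t)
a=s["img"][190:390,220:420];b=t["img"][130:330,260:460]
im=np.hstack([cv2.resize(i,(400,400),interpolation=2) for i in(a,b)])
cv2.imwrite("pics/c9.png",cv2.convertScaleAbs(im[...,::-1],alpha=1.7,beta=10))
```

```text
t 22.7 q [ -1.066  -14.8884 -43.2163 -16.3509 -15.5811 110.0625] p [ 0.5151 -0.1634  0.2392] F [-1.3746 -0.0308 -2.5589] M [-0.3962  3.6751  0.0025] op 0.0288
[[ 0.6812  0.0876  0.7269]
 [ 0.0618 -0.9962  0.0621]
 [ 0.7295  0.0026 -0.684 ]]
tilt 46.846824562703354 az 4.8834870352078985 xyaw 5.1833531113452995
```

View pics/c9.png

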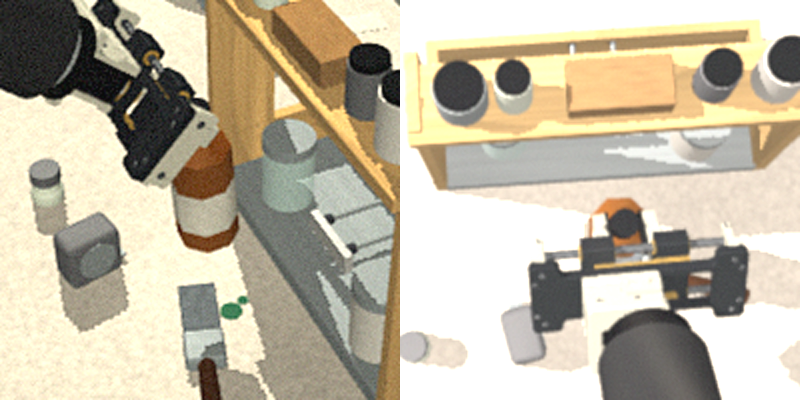

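The bottle hangs upright in front of the rack. In the side crop the base rim is near (208,248), and in the top crop the cap is near (625,222). Now the numbers.

Run:
```python
from h import *
s=np.load("s9.npy",allow_pickle=True).item();t=np.load("t9.npy",allow_pickle=True).item()
p=np.array([.5151,-.1634,.2392])
P=np.array([.50,-.165,.2])
for k in(-5,0,5):
  c=np.radians(k);a,b=proj(s,P),proj(s,P+[.1*np.sin(c),0,-.1*np.cos(c)]);d=b-a;print("base +x lean",k,np.degrees(np.arctan2(d[0],d[1])))
  a,b=proj(s,P),proj(s,P+[0,.1*np.sin(c),-.1*np.cos(c)]);d=b-a;print("  base +y lean",k,np.degrees(np.arctan2(d[0],d[1])))
o,d=ray(s,(324,314));print("rim",o+d*(-.192-o[1])/d[1])
# base centre from the extremes of base: left (178/2+220,238/2+190) right (238/2+220,228/2+190)
for px in((309,308),(339,303)):
  o,d=ray(s,px);print(o+d*(-.165-o[1])/d[1])
for z in(.26,.28): print("cap top",onz(t,(372.5,241),z))
O=np.array([.6245,-.159,0]);c,sn=np.cos(np.radians(3.8)),np.sin(np.radians(3.8));M=np.array([[c,sn,0],[-sn,c,0],[0,0,1]])
print("tcp rack",M@(p-O),"cap rack",M@(onz(t,(372.5,241),.27)-O))
```

```text
base +x lean -5 -4.110793309703868
  base +y lean -5 4.02575917967995
base +x lean 0 2.0294240313101612
  base +y lean 0 2.0294240313101612
base +x lean 5 8.478725455396063
  base +y lean 5 -0.28008873878179075
rim [ 0.49168139 -0.192       0.11512614]
[ 0.46972145 -0.165       0.11490707]
[ 0.53386381 -0.165       0.1056587 ]
cap top [ 0.49530286 -0.16763972  0.26      ]
cap top [ 0.49218521 -0.16579596  0.28      ]
tcp rack [-0.10945109  0.00286004  0.2392    ] cap rack [-0.13097998  0.00096484  0.27      ]
```

The lean is only about 2.5°. The base is about 127 mm below the reported TCP and 13 mm behind it. The cap grip is too weak in torsion to push the keeper. So I'll stand the bottle just in front of the lip and regrip lower on the body flats. First a check of that spot and the reach.

Run:
```python
from kin import *
import h
t=np.load("top0.npy",allow_pickle=True).item()
for px in((354,254),(352,268),(395,276),(433,280),(436,272),(358,251)): print("brush",h.onz(t,px,.01)[:2])
O=np.array([.6245,-.159,0]);X=np.array([np.cos(np.radians(3.8)),np.sin(np.radians(3.8)),0])
S2=SE+[np.array(s,float) for s in[(2,-3,-45,-10,-15,100),(-1,-15,-43,-16,-16,110),(-10,0,-35,-50,-15,150),(-14,0,-30,-60,-15,160)]]
for tilt in(42,44,46.8):
  R=Rt(tilt,4.8)
  for dx,hz in((-.075,.15),(-.075,.107),(-.075,.14),(-.03,.14),(0.003,.14),(.003,.115),(-.06,.115)):
    p=O+X*dx+[0,0,hz]+.027*R[:,2]
    print(tilt,dx,hz,[np.round(q).astype(int).tolist() for q in ik(p,R,S2)])
```

```text
brush [ 0.5020565  -0.14510028]
brush [ 0.46774985 -0.13997533]
brush [ 0.44857961 -0.24389682]
brush [ 0.43916367 -0.33530292]
brush [ 0.45853565 -0.34321669]
brush [ 0.50946746 -0.15493074]
42 -0.075 0.15 [[-5, 2, -37, -33, -11, 130]]
42 -0.075 0.107 [[-11, 7, -33, -50, -14, 152]]
42 -0.075 0.14 [[-6, 3, -36, -37, -12, 135]]
42 -0.03 0.14 [[-4, 7, -33, -34, -10, 130]]
42 0.003 0.14 [[-2, 9, -31, -31, -9, 126]]
42 0.003 0.115 [[-5, 12, -29, -40, -10, 137]]
42 -0.06 0.115 [[-9, 7, -33, -46, -13, 146]]
44 -0.075 0.15 [[-8, 2, -35, -43, -14, 142]]
44 -0.075 0.107 [[-16, 7, -32, -59, -17, 163]]
44 -0.075 0.14 [[-10, 3, -34, -47, -14, 147]]
44 -0.03 0.14 [[-7, 7, -31, -43, -12, 141]]
44 0.003 0.14 [[-5, 9, -29, -40, -11, 137]]
44 0.003 0.115 [[-8, 12, -27, -49, -12, 148]]
44 -0.06 0.115 [[-13, 7, -31, -55, -15, 157]]
46.8 -0.075 0.15 [[-15, 3, -32, -55, -17, 158]]
46.8 -0.075 0.107 []
46.8 -0.075 0.14 [[-17, 4, -32, -59, -18, 163]]
46.8 -0.03 0.14 [[-13, 7, -29, -56, -15, 158]]
46.8 0.003 0.14 [[-10, 9, -26, -54, -14, 153]]
46.8 0.003 0.115 [[-14, 12, -25, -62, -15, 165]]
46.8 -0.06 0.115 [[-20, 8, -30, -67, -19, 173]]
```

>>> jog_arm([
  {"offset": [12,2,14],"roll": 0,"hand": 15},
  {"offset": [25,3,28],"roll": 0,"hand": 15},
  {"offset": [20,3,51],"roll": 0,"hand": 15},
  {"offset": [0,3,71],"roll": 0,"hand": 15},
  {"offset": [-20,3,90],"roll": 0,"hand": 15},
  {"offset": [-33,3,102],"roll": 0,"hand": 15},
  {"offset": [-38,3,107],"roll": 0,"hand": 15},
  {"offset": [-38,3,107],"roll": 0,"hand": 15},
])

```text
clock: 23.47
tool_pos: [0.5727, -0.1644, 0.1455]
orientation: [179.5, -47.4, 5.3]
force: [-0.4, -1.2, -2.6]
opening: 0.0282
```

>>> jog_arm([
  {"offset": [-2,0,2],"roll": 0,"hand": 15},
  {"offset": [-4,0,4],"roll": 0,"hand": 15},
  {"offset": [-4,0,4],"roll": 0,"hand": 15},
])

```text
clock: 23.72
tool_pos: [0.5712, -0.163, 0.1397]
orientation: [179.5, -47.4, 5.4]
force: [-0.3, -0.7, -3.5]
opening: 0.0286
```

Run:
```python
from h import *
p,R=st()
```

```text
t 23.7167 q [-14.8064   1.9435 -32.1017 -54.9557 -17.5081 157.608 ] p [ 0.5712 -0.163   0.1397] F [-0.2929 -0.6584 -3.5319] M [-0.3511  3.3943 -0.0456] op 0.0286
[[ 0.6741  0.0877  0.7334]
 [ 0.0633 -0.9961  0.0609]
 [ 0.7359  0.0054 -0.677 ]]
tilt 47.38661217764068 az 4.746439900815487 xyaw 5.365736388350836
```

>>> jog_arm([
  {"offset": [-5,0,0],"roll": 0,"hand": 15},
  {"offset": [-8,0,3],"roll": 0,"hand": 15},
  {"offset": [-10,0,4],"roll": 0,"hand": 15},
  {"offset": [-10,0,4],"roll": 0,"hand": 15},
])

```text
clock: 24.05
tool_pos: [0.5684, -0.1637, 0.1305]
orientation: [179.5, -47.5, 5.3]
force: [0.5, 2.0, 2.4]
opening: 0.028
```

>>> jog_arm([
  {"offset": [-2,0,2],"roll": 0,"hand": 15},
  {"offset": [-3,0,3],"roll": 0,"hand": 15},
])

```text
clock: 24.22
tool_pos: [0.5717, -0.1646, 0.1298]
orientation: [179.3, -47.8, 5.5]
force: [0.7, 2.7, 18.7]
opening: 0.0283
```

>>> jog_arm([
  {"offset": [-2,0,2],"roll": 0,"hand": 15},
  {"offset": [-3,0,3],"roll": 0,"hand": 15},
])

```text
clock: 24.38
tool_pos: [0.5744, -0.1653, 0.1286]
orientation: [179.1, -48.1, 5.6]
force: [2.6, 5.0, 29.3]
opening: 0.0282
```

>>> jog_arm([
  {"offset": [3,0,-3],"roll": 0,"hand": 40},
  {"offset": [4,0,-4],"roll": 0,"hand": 84},
  {"offset": [4,0,-4],"roll": 0,"hand": 84},
  {"offset": [4,0,-4],"roll": 0,"hand": 84},
  {"offset": [4,0,-4],"roll": 0,"hand": 84},
  {"offset": [4,0,-4],"roll": 0,"hand": 84},
  {"offset": [4,0,-4],"roll": 0,"hand": 84},
  {"offset": [4,0,-4],"roll": 0,"hand": 84},
])

```text
clock: 25.05
tool_pos: [0.5672, -0.1637, 0.1255]
orientation: [179.6, -47.3, 5.2]
force: [1.0, -0.7, -0.4]
opening: 0.0761
```

Run:
```python
from h import *
p,R=st()
s=snap("side","pics/s10.png");t=snap("top","pics/t10.png");np.save("s10.npy",s);np.save("t10.npy",t)
b=np.load("s9.npy",allow_pickle=True).item()
# label (light) / amber rows in predicted bottle column
o=np.array([.556,-.164,0])
for z in(0,.03,.06,.115,.165): print(z,proj(s,o+[0,0,z]),end=' ')
h=cv2.cvtColor(s["img"],cv2.COLOR_RGB2HSV)
for y in range(280,350,5):
  r=h[y,310:390];k=np.where((r[:,0]<14)&(r[:,1]>120)&(r[:,2]>25))[0]+310;print(y,(k.min(),k.max(),len(k)) if len(k) else None,end=" | ")
```

```text
t 25.05 q [-17.5284   3.3373 -31.8733 -59.7972 -18.7816 164.2732] p [ 0.5672 -0.1637  0.1255] F [ 1.0049 -0.7306 -0.4156] M [-0.2356  2.3563  0.0136] op 0.0761
[[ 0.6754  0.0864  0.7324]
 [ 0.0619 -0.9962  0.0605]
 [ 0.7349  0.0045 -0.6782]]
tilt 47.29571450258916 az 4.72153392983243 xyaw 5.23715751868773
0 [348.8582 335.3332] 0.03 [348.8749 325.638 ] 0.06 [348.8921 315.6536] 0.115 [348.925  296.5532] 0.165 [348.9566 278.2325] 280 None | 285 None | 290 (np.int64(359), np.int64(359), 1) | 295 (np.int64(356), np.int64(361), 4) | 300 (np.int64(361), np.int64(363), 3) | 305 (np.int64(359), np.int64(363), 3) | 310 (np.int64(343), np.int64(360), 13) | 315 (np.int64(340), np.int64(360), 17) | 320 (np.int64(348), np.int64(351), 4) | 325 None | 330 (np.int64(335), np.int64(335), 1) | 335 (np.int64(336), np.int64(362), 5) | 340 (np.int64(338), np.int64(359), 19) | 345 None |
```

The bottle stands upright: amber columns are centred at 349–350 both low and high, matching the prediction. I'll go down to the body and grip.

>>> jog_arm([
  {"offset": [-5,0,7],"roll": 0.01,"hand": 84},
  {"offset": [-10,0,14],"roll": 0.02,"hand": 84},
  {"offset": [-15,0,21],"roll": 0.02,"hand": 84},
  {"offset": [-20,0,28],"roll": 0.02,"hand": 84},
  {"offset": [-20,0,28],"roll": 0.02,"hand": 84},
])

```text
clock: 25.57
tool_pos: [0.5751, -0.1627, 0.0949]
orientation: [-179.2, -46.8, 3.5]
force: [0.6, -0.8, 0.7]
opening: 0.0839
```

Run:
```python
from h import *
p,R=st();print("grip at",p-.027*R[:,2])
```

```text
t 25.5667 q [-20.7833   7.479  -30.846  -67.6372 -19.7485 173.6153] p [ 0.5751 -0.1627  0.0949] F [ 0.6174 -0.8283  0.6516] M [-0.2129  2.3667 -0.0034] op 0.0839
[[ 0.6833  0.071   0.7267]
 [ 0.0416 -0.9974  0.0584]
 [ 0.7289 -0.0097 -0.6845]]
tilt 46.803498942777324 az 4.59777493658955 xyaw 3.4805388399038986
grip at [ 0.5554 -0.1642  0.1134]
```

No contact, and the grip point is at 113 mm height on the axis. Closing now.

>>> jog_arm([
  {"offset": [0,0,0],"roll": 0,"hand": 45},
  {"offset": [0,0,0],"roll": 0,"hand": 45},
  {"offset": [0,0,0],"roll": 0,"hand": 45},
  {"offset": [0,0,0],"roll": 0,"hand": 45},
  {"offset": [0,0,0],"roll": 0,"hand": 45},
  {"offset": [0,0,0],"roll": 0,"hand": 45},
])

```text
clock: 26.07
tool_pos: [0.5753, -0.162, 0.0966]
orientation: [-179.2, -46.9, 3.5]
force: [-0.2, 0.4, 1.5]
opening: 0.0575
```

>>> jog_arm([
  {"offset": [0,0,0],"roll": 0,"hand": 45},
  {"offset": [5,0,-5],"roll": 0,"hand": 45},
  {"offset": [10,0,-10],"roll": 0,"hand": 45},
])

```text
clock: 26.32
tool_pos: [0.5738, -0.1627, 0.1092]
orientation: [-179.1, -46.8, 3.4]
force: [-0.0, -0.0, -2.5]
opening: 0.0577
```

Run:
```python
from h import *
p,R=st();print("up",R.T@[0,0,10],"fwd rackx",R.T@[9.98,.66,0])
```

```text
t 26.3167 q [-18.3545   5.6031 -31.2272 -62.8656 -18.6451 166.9157] p [ 0.5738 -0.1627  0.1092] F [-0.0099 -0.0321 -2.526 ] M [-0.3411  3.3368 -0.0229] op 0.0577
[[ 0.6836  0.0703  0.7265]
 [ 0.0401 -0.9975  0.0587]
 [ 0.7287 -0.011  -0.6847]]
tilt 46.7883413108557 az 4.623464934126724 xyaw 3.35875604070797
up [ 7.2875 -0.1102 -6.847 ] fwd rackx [6.8489 0.0431 7.2888]
```

Held on the flats (57.7 mm opening), and lifting. Next I'll lift over the lip height and move forward.

>>> jog_arm([
  {"offset": [7,0,-6],"roll": 0,"hand": 45},
  {"offset": [14,0,-13],"roll": 0,"hand": 45},
  {"offset": [14,0,-13],"roll": 0,"hand": 45},
  {"offset": [22,0,-4],"roll": 0,"hand": 45},
  {"offset": [30,0,5],"roll": 0,"hand": 45},
  {"offset": [38,0,14],"roll": 0,"hand": 45},
  {"offset": [46,0,22],"roll": 0,"hand": 45},
  {"offset": [48,0,24],"roll": 0,"hand": 45},
  {"offset": [48,0,24],"roll": 0,"hand": 45},
])

```text
clock: 27.07
tool_pos: [0.6258, -0.1587, 0.1276]
orientation: [-179.1, -46.8, 3.5]
force: [-0.3, 0.6, -2.4]
opening: 0.0573
```

Run:
```python
from h import *
p,R=st()
O=np.array([.6245,-.159,0]);c,sn=np.cos(np.radians(3.8)),np.sin(np.radians(3.8));M=np.array([[c,sn,0],[-sn,c,0],[0,0,1]])
print("bottle axis rack",M@(p-.027*R[:,2]-O),"base z",p[2]-.0955)
```

```text
t 27.0667 q [-10.9752   7.2472 -28.3239 -53.03   -14.2672 152.1956] p [ 0.6258 -0.1587  0.1276] F [-0.3473  0.5675 -2.3698] M [-0.3438  3.26   -0.0283] op 0.0573
[[ 0.6831  0.0719  0.7267]
 [ 0.0415 -0.9974  0.0596]
 [ 0.7291 -0.0106 -0.6843]]
tilt 46.81747007974643 az 4.690619300939438 xyaw 3.4747738255959475
bottle axis rack [-0.0184 -0.0001  0.1461] base z 0.03214700814555335
```

>>> jog_arm([
  {"offset": [3,0,4],"roll": 0,"hand": 45},
  {"offset": [7,0,7],"roll": 0,"hand": 45},
  {"offset": [10,0,11],"roll": 0,"hand": 45},
  {"offset": [13,0,14],"roll": 0,"hand": 45},
  {"offset": [16,0,17],"roll": 0,"hand": 45},
  {"offset": [16,0,17],"roll": 0,"hand": 45},
])

```text
clock: 27.57
tool_pos: [0.6489, -0.1574, 0.1292]
orientation: [-179.2, -46.9, 3.5]
force: [-2.3, 0.2, -2.1]
opening: 0.0574
```

Run:
```python
from h import *
p,R=st()
O=np.array([.6245,-.159,0]);c,sn=np.cos(np.radians(3.8)),np.sin(np.radians(3.8));M=np.array([[c,sn,0],[-sn,c,0],[0,0,1]])
print("bottle axis rack",M@(p-.027*R[:,2]-O),"base z",p[2]-.0955)
s=snap("side");t=snap("top");np.save("s11.npy",s)
im=np.hstack([cv2.resize(i,(400,400),interpolation=2) for i in(s["img"][230:370,300:440],t["img"][130:270,290:430])])
cv2.imwrite("pics/c11.png",cv2.convertScaleAbs(im[...,::-1],alpha=1.7,beta=10))
b=O+[.003,0,0]
print([ (np.round((proj(s,b+[0,0,z])-[300,230])*400/140)).tolist() for z in(.03,.145,.195)])
```

```text
t 27.5667 q [ -9.2953   8.8106 -26.7972 -50.9788 -13.0668 149.0681] p [ 0.6489 -0.1574  0.1292] F [-2.2992  0.1708 -2.1083] M [-0.4488  3.6377  0.0095] op 0.0574
[[ 0.6817  0.0713  0.7282]
 [ 0.0415 -0.9974  0.0588]
 [ 0.7305 -0.0099 -0.6829]]
tilt 46.930293072326336 az 4.617440913229978 xyaw 3.482962782271705
bottle axis rack [ 0.0048 -0.0003  0.1476] base z 0.0336814030867523
[[225.0, 243.0], [230.0, 129.0], [233.0, 76.0]]
```

The picture limit is reached, so from here I check numerically. The keeper is pushing back at about 2.3 N, as expected. I'll check the bottle's lean from the amber columns.

```bash
cat > lean.py <<'E'
from h import *
import sys
def lean(s):
    h=cv2.cvtColor(s["img"],cv2.COLOR_RGB2HSV);g=h[255:335,350:410]
    m=((g[...,0]<13)&(g[...,1]>140)&(g[...,2]>25)&(g[...,2]<170)).astype(np.uint8)
    n,l,a,c=cv2.connectedComponentsWithStats(m)
    for i in range(1,n):
        if a[i,4]>12:print("comp x0,y0,w,h,area",a[i,0]+350,a[i,1]+255,a[i,2:],c[i]+[350,255])
    for y in range(258,332,3):
        k=np.where(m[y-255])[0]+350;print(y,(int(k.min()),int(k.max()),len(k)) if len(k) else "-",end="; ")
    print()
E
python3 - <<'E'
from lean import *
s=np.load("s11.npy",allow_pickle=True).item();lean(s)
O=np.array([.6245,-.159,0])
print([proj(s,O+[.0048,0,z]).round(1).tolist() for z in(.034,.064,.1,.149,.199)])
print("px for +10mm x",proj(s,O+[.0148,0,.034]).round(1))
E
```

```text
comp x0,y0,w,h,area 385 289 [ 9  9 24] [388.58333333 293.66666667]
comp x0,y0,w,h,area 359 309 [ 8 14 32] [362.65625 315.75   ]
comp x0,y0,w,h,area 368 316 [16 10 53] [374.56603774 320.30188679]
258 -; 261 -; 264 -; 267 -; 270 -; 273 (391, 393, 2); 276 (396, 396, 1); 279 -; 282 -; 285 -; 288 -; 291 (391, 391, 1); 294 (383, 391, 4); 297 (381, 388, 5); 300 -; 303 -; 306 -; 309 (360, 360, 1); 312 (360, 362, 2); 315 (359, 365, 4); 318 (362, 385, 17); 321 (365, 382, 6); 324 (371, 378, 4); 327 -; 330 -; 
[[379.6, 313.6], [380.0, 303.6], [380.6, 291.2], [381.4, 273.6], [382.3, 254.7]]
px for +10mm x [383.8 312.4]
```

The force (2.3 N means about 7 mm of keeper travel) and the columns agree: the bottle pivoted in the grip by about 7°, and its base lags. If it leaned the other way (base forward), the lip would take the reaction while the bottle is turned upright. I'll back out, press the base on the table, and drag the grip towards the robot to lean it base-forward.

>>> jog_arm([
  {"offset": [-4,0,-13],"roll": 0,"hand": 45},
  {"offset": [-14,0,-22],"roll": 0,"hand": 45},
  {"offset": [-24,0,-33],"roll": 0,"hand": 45},
  {"offset": [-34,0,-44],"roll": 0,"hand": 45},
  {"offset": [-41,0,-48],"roll": 0,"hand": 45},
  {"offset": [-52,0,-38],"roll": 0,"hand": 45},
  {"offset": [-62,0,-29],"roll": 0,"hand": 45},
  {"offset": [-67,0,-24],"roll": 0,"hand": 45},
  {"offset": [-69,0,-22],"roll": 0,"hand": 45},
])

```text
clock: 28.42
tool_pos: [0.5896, -0.1633, 0.0987]
orientation: [-179.2, -47.4, 3.3]
force: [-7.0, 3.8, 31.5]
opening: 0.0574
```

Run:
```python
from h import *
p,R=st()
O=np.array([.6245,-.159,0]);c,sn=np.cos(np.radians(3.8)),np.sin(np.radians(3.8));M=np.array([[c,sn,0],[-sn,c,0],[0,0,1]])
print("grip rack",M@(p-.027*R[:,2]-O));print(R.T@[-26,-2,2],R.T@[0,0,-5])
```

```text
t 28.4167 q [-20.3874   8.1774 -29.6977 -68.2525 -19.4056 173.6642] p [ 0.5896 -0.1633  0.0987] F [-6.9869  3.795  31.5377] M [ 1.5931 -4.4945  1.1531] op 0.0574
[[ 0.6752  0.0677  0.7345]
 [ 0.0388 -0.9977  0.0562]
 [ 0.7366 -0.0095 -0.6762]]
tilt 47.44967629948212 az 4.378491726107939 xyaw 3.288383261181176
grip rack [-0.0549 -0.0022  0.1169]
[-16.1593   0.2171 -20.5628] [-3.6831  0.0474  3.3812]
```

>>> jog_arm([
  {"offset": [-4,0,-4],"roll": 0.02,"hand": 45},
  {"offset": [-7,0,-9],"roll": 0.03,"hand": 45},
  {"offset": [-11,0,-14],"roll": 0.03,"hand": 45},
  {"offset": [-14,0,-19],"roll": 0.03,"hand": 45},
  {"offset": [-16,0,-23],"roll": 0.03,"hand": 45},
  {"offset": [-16,0,-23],"roll": 0.03,"hand": 45},
])

```text
clock: 28.92
tool_pos: [0.5561, -0.1635, 0.0975]
orientation: [-177.3, -46.8, 1.0]
force: [-0.5, 0.3, -0.3]
opening: 0.0576
```

Run:
```python
from h import *
p,R=st()
O=np.array([.6245,-.159,0]);c,sn=np.cos(np.radians(3.8)),np.sin(np.radians(3.8));M=np.array([[c,sn,0],[-sn,c,0],[0,0,1]])
print("grip rack",M@(p-.027*R[:,2]-O))
s=snap("side","pics/s12.png");np.save("s12.npy",s)
h=cv2.cvtColor(s["img"],cv2.COLOR_RGB2HSV);g=h[270:350,325:385]
m=((g[...,0]<13)&(g[...,1]>140)&(g[...,2]>25)&(g[...,2]<170)).astype(np.uint8)
w=((g[...,1]<70)&(g[...,2]>60)).astype(np.uint8)
for y in range(0,80,3): print(y+270,"".join("#" if m[y,x] else ("o" if w[y,x] else ".") for x in range(60)))
G=p-.027*R[:,2];print([proj(s,[G[0],G[1],z]).round(1).tolist() for z in(0,.05,.11)])
```

```text
t 28.9167 q [-22.2958   5.9135 -32.3053 -67.8414 -20.896  173.0828] p [ 0.5561 -0.1635  0.0975] F [-0.4989  0.3045 -0.2575] M [-0.1513  2.608   0.1493] op 0.0576
[[ 0.6843  0.0507  0.7274]
 [ 0.0115 -0.9982  0.0587]
 [ 0.7291 -0.0319 -0.6837]]
tilt 46.869008478538134 az 4.6170579619732655 xyaw 0.9593601419617729
grip rack [-0.0883 -0.0002  0.1159]
270 ....................oo.ooooooooooooooooooooooooooooooooooooo
273 ..ooo......ooooooooooooooooooooooooooooooooooooooooooooooooo
276 o.o..ooooooooo........oooooooooooooooooooooooooooooooooooooo
279 ooooooo.oo...............ooooooooooooooooooooooooooooooooooo
282 .oo.oooooo................oooooooooooooooooooooooooooooooooo
285 .........................ooooooooooooooooooooooooooooooooooo
288 .........................ooooooooooooooooooooooooooooooooooo
291 .......................#..oooooooooooooooooooooooooooooooooo
294 .................#.#.....#.#.ooooooooooooooooooooooooooooooo
297 ..................##..#.#.###..ooooooooooooooooooo.oooooooo.
300 .............oo.#.#..##...#.#..ooooooooooooooooooooo.oooooo.
303 ...............ooooooo.....##..
[... 353 characters left out ...]
o
321 ..oooooooooo..##...##....oooooooo....ooooooooooooooooooooooo
324 ooooooooooooooooooooooooooooooooooo...oooooooooooooooooooooo
327 ooooooooooooooooooooooooooooooooooooo...oooooooooooooooooooo
330 ooooooooooooooooooooooooooooooooooooooo....ooooooooooooooooo
333 oooooooooooooooooooooooooo.oooooooooooooo....oooooooooo.oooo
336 #.oooooooooooooooooooooo.##oooooooooooooooo...oooooooooo.ooo
339 .#...#....oooooooo..#.##.#ooooooooooooooooooo....ooooooooooo
342 o.###.#...##.##...###..#ooooooooooooooooooooooo...ooooooooo.
345 oooo.......#.#.###....oooooooooooooooooooooooooooo...ooooooo
348 ooooooo.......ooooooooooooooooooooooooooooooooooooo...o.oooo
[[340.6, 338.2], [340.4, 321.8], [340.2, 301.1]]
```

Run:
```python
from h import *
s=np.load("s12.npy",allow_pickle=True).item()
h=cv2.cvtColor(s["img"],cv2.COLOR_RGB2HSV);x0,x1=295,365
for y in range(288,366,3):
    print(y,"".join(("#" if (c[0]<13 and c[1]>110 and c[2]>20) else ("o" if c[2]>95 else ("+" if c[2]>60 else ("-" if c[2]>35 else ".")))) for c in h[y,x0:x1]))
t=snap("top","pics/t12.png");a=np.load("top0.npy",allow_pickle=True).item()["img"].astype(int)
d=np.abs(t["img"].astype(int)-a).sum(2)[250:290,345:440]
for y in range(0,40,3): print(y+250,"".join("X" if v>90 else "." for v in d[y]))
```

```text
288 ............+o+............--.........................-++++o+ooooooooo
291 .........-++-......+ooo+.....-+-.....................#+#++++o+o+oooooo
294 +++-....-#......-oooooooo+.....++..............#.#--+++#+#+++++ooooooo
297 oooooo+.......oooooooooo.................-+++...##++#+#+###+++++++++++
300 ooooo.......+oooooooo+....................-oo+#+#++##+++#+#+++++++++++
303 oooooo+........oooo.................-.......-ooooooo+++++##--+++++++++
306 oooooooo+...................................-+ooooooooo+##-#-+++++++++
309 oooooooooo........................--......-oo+..-+ooooo+++---+++++++++
312 ooooooooooo............................-oooooooooooooooo++#--+++++++++
315 oooooooooooo.........................+ooooooooooooooo++###++--++++++++
318 ooooooooooooo+....................-oooooooooo++#+#++##+#+++++--+++++++
321 oooooooooooo+..................-oooooooooo++##-+-##+#++oo+++oo+----+++
324 ooooooooooo+....--...--......+oooooooooooooooooooooooooo+++oooo++---++
327 oooooooooooo+.............-ooooooooooooooooooooooooooooo+++ooooooo+---
330 oooooooooooooo-........-oo+-..+ooooooooooooooo
[... 1549 characters left out ...]

271 XXXXXXXXXXXXXXXXXXXXXXXXXXXXX.....XXXXXXXXXXXXXXXX...........................XXXXXXXXXXXXX.....
274 ....XXXXXXXXXXXXXXXXXXXXXXXXXXXXXXXXXXX.XXXXXXXXXXXXXXXXXXXX............................XXXXX..
277 ....XXXXXXXXXXXXXXXXXXXXXXXXXXXXXXXXXXXXXXXXXXXXXXXXXXXXXXXXXXXXXXXXXX.........................
280 .....XXXXXXXXXXXXXXXXXXXXXXXXXXXXXXXXXXXXXXXXXXXXXXXXXXXXXXXXXXXXXXXXXXXXXXX.....XXXXXXXX......
283 .....XXXXXXXXXXXXXXXXXXXXXXXXXXXXXXXXXXXXXXXXXXXXXXXXXXXXXXXXXXXXXXXXXXXXXXXX..X....XX.......XX
286 .....XXXXXXXXXXXXXXXXXXXXXXXXXXXXXXXXXXXXXXXXXXXXXXXXXXXXXXXXXXXXXXXXXXXXXXXX.....XX.....X.....
289 .....XXXXXXXXXXXXXXXXXXXXXXXXXXXXXXXXXXXXXXXXXXXXXXXXXXXXXXXXXXXXXXXXXXXXXXXX..XX...X..X..X....
```

Run:
```python
from h import *
a=np.load("side0.npy",allow_pickle=True).item()["img"].astype(float);b=np.load("s12.npy",allow_pickle=True).item()["img"].astype(float)
g0,g1=a[334:420,296:345].mean(2).astype(np.float32),b[334:420,296:345].mean(2).astype(np.float32)
for y in range(0,24,4):
  for g in(g0,g1): print(y+334,"".join("#" if v<58 else ("+" if v<95 else "o") for v in g[y]),end="   ")
  print()
# handle part shift by phase correlation
for (r0,r1,c0,c1) in((356,420,312,340),(345,375,305,330)):
  print(cv2.phaseCorrelate(a[r0:r1,c0:c1].mean(2).astype(np.float32),b[r0:r1,c0:c1].mean(2).astype(np.float32)))
```

```text
334 ooooooooooooo+####+++++#++#+++++ooooooooooooooo++   334 oooooooooo++++++++++oo++++ooo++oooooooooooooooooo   
338 oooooooooooooo#+#++++###++#++++#ooooooooooo+##+++   338 ooooooooo#++++++++++++++++++#######++ooooooooooo+   
342 ooooooooooooo+#++++++###++++++##+oo+#######++oooo   342 ooooooooo+#++++++++++++++++++++##################   
346 oooooooooooooo+#+++++##++++++##+#++##########oooo   346 oooooooooo+#+++++++++++++++++++oo+############+++   
350 ooooooooooooooo++++++++++#+++++++#ooooooooooooooo   350 ooooooooooo+++++++++++++++++++o+++ooooo++o++o+o+o   
354 ooooooooooooooo+####++#++++++++++++oooooooooooooo   354 oooooooooooo+++++++++++++++++++o+++o++++++++oo+++   
((-364.9733560842265, -14.29102640038328), 0.0003905806690454483)
((-1.2486534952049997, -0.3441487354901831), 0.27469983863830566)
```

Run:
```python
from kin import *
O=np.array([.6245,-.159,0]);X=np.array([np.cos(np.radians(3.8)),np.sin(np.radians(3.8)),0])
S2=[np.array(s,float) for s in[(-22,6,-32,-68,-21,-7),(-15,0,-30,-60,-15,-20),(-10,9,-26,-54,-14,-27),(-5,-10,-40,-30,-15,-50),(-25,10,-30,-75,-22,0)]]
for tilt in(46.8,):
  R=Rt(tilt,4.6);R=R@np.diag([-1,-1,1.])
  for dx,hz in((-.08,.23),(-.067,.072),(-.067,.1),(-.03,.1),(0.004,.1),(.004,.078),(-.06,.12)):
    p=O+X*dx+[0,0,hz]+.022*R[:,2]
    print(tilt,dx,hz,[np.round(q).astype(int).tolist() for q in ik(p,R,S2)])
import h
p,R=h.st();print(R.T@[21,1.4,0],R.T@[0,0,10])
```

```text
46.8 -0.08 0.23 [[-2, -8, -39, -22, -12, -64]]
46.8 -0.067 0.072 [[-27, 12, -31, -79, -23, 12]]
46.8 -0.067 0.1 [[-23, 9, -31, -71, -21, -1]]
46.8 -0.03 0.1 [[-19, 11, -28, -69, -18, -5]]
46.8 0.004 0.1 [[-16, 13, -25, -66, -16, -10]]
46.8 0.004 0.078 [[-19, 16, -25, -74, -18, 0]]
46.8 -0.06 0.12 [[-18, 7, -31, -64, -18, -11]]
t 29.0167 q [-22.2657   5.9724 -32.22   -67.8801 -20.8906 173.0856] p [ 0.5571 -0.1634  0.0977] F [-2.2478  0.5528  0.8353] M [-0.1644  2.4995  0.1222] op 0.0576
[[ 0.6838  0.0508  0.7279]
 [ 0.0113 -0.9982  0.0589]
 [ 0.7295 -0.032  -0.6832]]
tilt 46.90682966294858 az 4.630050981542778 xyaw 0.9507923581648646
[14.3766 -0.3316 15.3676] [ 7.2954 -0.3205 -6.8319]
```

A half turn of the tool frees joint 6, so I can grip much lower on the body (about 72 mm), with less leverage for the keeper. I'll set the bottle down clear of the brush, release, rise, turn, and regrip low.

>>> jog_arm([
  {"offset": [6,0,-6],"roll": 0,"hand": 45},
  {"offset": [14,0,3],"roll": 0,"hand": 45},
  {"offset": [21,0,11],"roll": 0,"hand": 45},
  {"offset": [24,0,14],"roll": 0,"hand": 45},
  {"offset": [20,0,18],"roll": 0,"hand": 45},
  {"offset": [16,0,22],"roll": 0,"hand": 45},
  {"offset": [15,0,23],"roll": 0,"hand": 45},
])

```text
clock: 29.6
tool_pos: [0.5885, -0.1618, 0.0965]
orientation: [-177.4, -47.2, 1.1]
force: [-11.1, 4.4, 31.2]
opening: 0.0575
```

Run:
```python
from h import *
p,R=st()
O=np.array([.6245,-.159,0]);c,sn=np.cos(np.radians(3.8)),np.sin(np.radians(3.8));M=np.array([[c,sn,0],[-sn,c,0],[0,0,1]])
print("grip rack",M@(p-.027*R[:,2]-O),"up100",R.T@[0,0,100])
```

```text
t 29.6 q [-20.5169   8.3304 -29.7669 -68.4866 -19.6425 172.5303] p [ 0.5885 -0.1618  0.0965] F [-11.1378   4.3879  31.2098] M [ 2.1569 -3.1121  1.8959] op 0.0575
[[ 0.6787  0.0525  0.7325]
 [ 0.0126 -0.9981  0.0598]
 [ 0.7343 -0.0313 -0.6781]]
tilt 47.3041553711179 az 4.665797937641105 xyaw 1.0654565995545762
grip rack [-0.056  -0.0007  0.1148] up100 [ 73.4296  -3.133  -67.8106]
```

>>> jog_arm([
  {"offset": [0,0,-5],"roll": 0,"hand": 84},
  {"offset": [0,0,-5],"roll": 0,"hand": 84},
  {"offset": [0,0,-5],"roll": 0,"hand": 84},
  {"offset": [0,0,-5],"roll": 0,"hand": 84},
  {"offset": [14,-1,-20],"roll": 0,"hand": 84},
  {"offset": [42,-2,-46],"roll": 0,"hand": 84},
  {"offset": [70,-3,-73],"roll": 0,"hand": 84},
  {"offset": [96,-4,-98],"roll": 0.1,"hand": 84},
  {"offset": [100,-4,-102],"roll": 0.22,"hand": 84},
  {"offset": [100,-4,-102],"roll": 0.34,"hand": 84},
])

```text
clock: 30.43
tool_pos: [0.5752, -0.1647, 0.2073]
orientation: [-168.2, -45.3, -11.6]
force: [0.2, 0.3, -1.2]
opening: 0.0839
```

Run:
```python
from h import *
p,R=st()
s=snap("side","pics/s13.png");np.save("s13.npy",s);t=snap("top","pics/t13.png");np.save("t13.npy",t)
h=cv2.cvtColor(s["img"],cv2.COLOR_RGB2HSV);x0,x1=325,385
for y in range(270,350,3):
    print(y,"".join(("#" if (c[0]<13 and c[1]>110 and c[2]>20) else ("o" if c[2]>95 else ("+" if c[2]>60 else ("-" if c[2]>35 else ".")))) for c in h[y,x0:x1]))
for x in(.545,.555,.565): print(x,[proj(s,[x,-.163,z]).round(1).tolist() for z in(0,.058,.115,.165)])
```

```text
t 30.4333 q [ -2.9837  -5.1466 -37.1127 -25.3654 -13.0788 108.6839] p [ 0.5752 -0.1647  0.2073] F [ 0.1656  0.2972 -1.2393] M [-0.2705  2.5231 -0.0717] op 0.0839
[[ 0.6895 -0.0556  0.7222]
 [-0.1419 -0.9881  0.0594]
 [ 0.7103 -0.1435 -0.6892]]
tilt 46.436930731609685 az 4.704504619794903 xyaw -11.629977248663948
270 ...............-+ooo+ooo+oo+ooooooooo+++++++++++o+++++++++++
273 ............++ooo+++++++oo+++++++++oooo+oooooo++++++++++++++
276 ........-+o+ooo+o+oo++++++++++++++o+++oooooo+o+++++++++ooooo
279 .....-+oo++o+oo+oo+......+++oooo+++++oo+o++ooooooooooooooooo
282 .-++++++++o+oo+++-..............+o+o+o++oo+ooo+ooooooooooooo
285 o++++o++o+++-++++-..............+ooooooooo+++++++++ooooooooo
288 -.-++++oo+---++###-...........##++++ooo+o++o+o+++++++ooooooo
291 ++++oo+++++++#+##+++-#+#-#+++-+++++#++oooo++oo++++++-+oooooo
294 ooooooo+o++#+##+###++++++++#+##++++#++++ooo++++++-+++ooooooo
297 ooooooo+++#+#++######++++#++##+#+####+#--+++++++---oooooo+--
300 ooooooooo+--#++#++#++++#++####+#+#-+#-#--+++++++-+++-ooooo+.
303 ooooooooo+#-#-+#++##+++#+#+#++#+##-####-++++++-+++++++-ooooo
306 oo
[... 481 characters left out ...]
ooooo+oo++---+++++++++++-+oo++--
330 oooooooooo+#+oooooooooooooooooooooo++##----+++++++++++-+ooo+
333 oooooooooo+#--+oooooooooooooooooo+++##+++----++++++++-+-+ooo
336 ooooooooooo+#--#-#-###++oo+++--######+oo+++----++++--++--+oo
339 oooooooooooo++---#-+#++##-#++#--#-#++++oooo++-----+-+-++-++o
342 ooooooo+-++-.-++++++#-+###-+#++++oo++o++++oo+++----++-+++++-
345 +oooo+++++++--..+o+ooo++o+o++o++o++++++++oo+o+o++-----+++++-
348 -ooooo+++++--+++oo+++++++o++++o+++++o++o+++++o++o++-----++++
0.545 [[343.9, 336.4], [343.8, 317.4], [343.7, 297.6], [343.6, 279.3]]
0.555 [[348.3, 335.1], [348.3, 316.1], [348.3, 296.4], [348.3, 278.0]]
0.565 [[352.6, 333.9], [352.7, 314.9], [352.8, 295.1], [353.0, 276.8]]
```

The bottle stands upright: its edges are vertical at columns 335 and 362, and the cap is centred, at world (0.5565, -0.163). I'll back off a little and turn the tool by half a turn.

>>> jog_arm([
  {"offset": [-12,0,-23],"roll": 0.05,"hand": 84},
  {"offset": [-24,1,-46],"roll": 0.17,"hand": 84},
  {"offset": [-24,1,-46],"roll": 0.29,"hand": 84},
  {"offset": [-24,1,-46],"roll": 0.41,"hand": 84},
  {"offset": [-24,1,-46],"roll": 0.53,"hand": 84},
  {"offset": [-24,1,-46],"roll": 0.65,"hand": 84},
  {"offset": [-24,1,-46],"roll": 0.77,"hand": 84},
  {"offset": [-24,1,-46],"roll": 0.89,"hand": 84},
  {"offset": [-24,1,-46],"roll": 1.01,"hand": 84},
  {"offset": [-24,1,-46],"roll": 1.13,"hand": 84},
  {"offset": [-24,1,-46],"roll": 1.25,"hand": 84},
  {"offset": [-24,1,-46],"roll": 1.37,"hand": 84},
  {"offset": [-24,1,-46],"roll": 1.49,"hand": 84},
  {"offset": [-24,1,-46],"roll": 1.61,"hand": 84},
  {"offset": [-24,1,-46],"roll": 1.73,"hand": 84},
  {"offset": [-24,1,-46],"roll": 1.85,"hand": 84},
  {"offset": [-24,1,-46],"roll": 1.97,"hand": 84},
  {"offset": [-24,1,-46],"roll": 2.09,"hand": 84},
  {"offset": [-24,1,-46],"roll": 2.21,"hand": 84},
  {"offset": [-24,1,-46],"roll": 2.33,"hand": 84},
])

```text
clock: 32.2
tool_pos: [0.5251, -0.1656, 0.2203]
orientation: [-149.0, 36.4, -130.0]
force: [0.4, 0.2, -0.2]
opening: 0.0842
```

Run:
```python
from h import *
from kin import Rt
p,R=st()
# remaining roll so that tool y is horizontal-ish toward +rack y
for r in np.arange(.3,.7,.05):
    A=R@Rn.from_euler('z',r).as_matrix();print(round(r,2),A[:,1])
B=np.array([.5565,-.163,.072])
print("to above",off(B+.022*R[:,2]+[0,0,.11],p,R),"final",off(B+.022*R[:,2],p,R))
```

```text
t 32.2 q [ -2.2795 -11.767  -42.01   -20.5412 -14.4625 -30.3102] p [ 0.5251 -0.1656  0.2203] F [ 0.4105  0.2262 -0.2428] M [-0.1381  2.3295 -0.0471] op 0.0842
[[-0.5169 -0.4605  0.7216]
 [-0.6169  0.7848  0.059 ]
 [-0.5935 -0.4147 -0.6897]]
tilt 46.38999423572531 az 4.671969996818768 xyaw -129.96032353977375
0.3 [-0.2872  0.9321 -0.2208]
0.35 [-0.2553  0.9488 -0.186 ]
0.4 [-0.2229  0.9631 -0.1508]
0.45 [-0.1898  0.975  -0.1152]
0.5 [-0.1563  0.9845 -0.0794]
0.55 [-0.1224  0.9915 -0.0433]
0.6 [-0.0882  0.9961 -0.0071]
0.65 [-0.0538  0.9981  0.0291]
to above [ 4.9  3.5 71.2] final [ 70.2  49.1 147.1]
```

>>> jog_arm([
  {"offset": [1,1,10],"roll": 0.12,"hand": 84},
  {"offset": [2,1,22],"roll": 0.24,"hand": 84},
  {"offset": [3,2,34],"roll": 0.36,"hand": 84},
  {"offset": [4,3,46],"roll": 0.48,"hand": 84},
  {"offset": [5,3,60],"roll": 0.6,"hand": 84},
  {"offset": [5,4,71],"roll": 0.61,"hand": 84},
  {"offset": [22,16,91],"roll": 0.61,"hand": 84},
  {"offset": [40,28,111],"roll": 0.61,"hand": 84},
  {"offset": [55,39,130],"roll": 0.61,"hand": 84},
  {"offset": [65,46,141],"roll": 0.61,"hand": 84},
  {"offset": [70,49,147],"roll": 0.61,"hand": 84},
  {"offset": [70,49,147],"roll": 0.61,"hand": 84},
])

```text
clock: 33.2
tool_pos: [0.5721, -0.1628, 0.0537]
orientation: [-179.8, 46.2, -175.1]
force: [-1.4, -3.1, -0.8]
opening: 0.0839
```

Run:
```python
from h import *
p,R=st();print("grip",p-.022*R[:,2],"up10",R.T@[0,0,10],"fwd10",R.T@[9.98,.66,0])
```

```text
t 33.2 q [-26.736   12.5971 -30.9526 -78.4598 -22.5666  10.5793] p [ 0.5721 -0.1628  0.0537] F [-1.4455 -3.0583 -0.7551] M [-0.3596  2.395  -0.1954] op 0.0839
[[-0.6894 -0.083   0.7196]
 [-0.0589  0.9965  0.0585]
 [-0.722  -0.0021 -0.6919]]
tilt 46.2213621237455 az 4.6473625847875475 xyaw -175.1135296957162
grip [ 0.5563 -0.1641  0.0689] up10 [-7.2202 -0.0208 -6.9187] fwd10 [-6.9187 -0.1708  7.2207]
```

>>> jog_arm([
  {"offset": [0,0,0],"roll": 0,"hand": 45},
  {"offset": [0,0,0],"roll": 0,"hand": 45},
  {"offset": [0,0,0],"roll": 0,"hand": 45},
  {"offset": [0,0,0],"roll": 0,"hand": 45},
  {"offset": [0,0,0],"roll": 0,"hand": 45},
  {"offset": [0,0,0],"roll": 0,"hand": 45},
  {"offset": [-7,0,-7],"roll": 0,"hand": 45},
  {"offset": [-14,0,-14],"roll": 0,"hand": 45},
  {"offset": [-20,0,-19],"roll": 0,"hand": 45},
  {"offset": [-27,0,-12],"roll": 0,"hand": 45},
  {"offset": [-35,0,-4],"roll": 0,"hand": 45},
  {"offset": [-43,0,4],"roll": 0,"hand": 45},
  {"offset": [-50,-1,12],"roll": 0,"hand": 45},
  {"offset": [-53,-1,16],"roll": 0,"hand": 45},
])

```text
clock: 34.37
tool_pos: [0.6222, -0.1586, 0.0852]
orientation: [-179.7, 46.4, -174.9]
force: [-0.1, 0.3, -3.1]
opening: 0.0583
```

Run:
```python
from h import *
p,R=st()
O=np.array([.6245,-.159,0]);c,sn=np.cos(np.radians(3.8)),np.sin(np.radians(3.8));M=np.array([[c,sn,0],[-sn,c,0],[0,0,1]])
print("grip rack",M@(p-.022*R[:,2]-O), "base z",(p-.022*R[:,2])[2]-.069)
```

```text
t 34.3667 q [-17.1187  11.5932 -27.1471 -66.6291 -17.057   -8.6045] p [ 0.6222 -0.1586  0.0852] F [-0.0863  0.31   -3.1379] M [-0.2602  3.1024 -0.0161] op 0.0583
[[-0.6863 -0.0854  0.7223]
 [-0.0616  0.9963  0.0593]
 [-0.7247 -0.0039 -0.689 ]]
tilt 46.44736603832174 az 4.690793285657607 xyaw -174.8668703128469
grip rack [-0.0182  0.0003  0.1003] base z 0.031341795734112346
```

>>> jog_arm([
  {"offset": [-2,0,5],"roll": 0,"hand": 45},
  {"offset": [-5,0,9],"roll": 0,"hand": 45},
  {"offset": [-8,0,13],"roll": 0,"hand": 45},
  {"offset": [-11,0,17],"roll": 0,"hand": 45},
  {"offset": [-14,0,20],"roll": 0,"hand": 45},
  {"offset": [-14,0,20],"roll": 0,"hand": 45},
])

```text
clock: 34.87
tool_pos: [0.6451, -0.1569, 0.0814]
orientation: [-179.7, 46.4, -174.9]
force: [-3.8, -0.2, -2.5]
opening: 0.058
```

Run:
```python
from h import *
p,R=st()
O=np.array([.6245,-.159,0]);c,sn=np.cos(np.radians(3.8)),np.sin(np.radians(3.8));M=np.array([[c,sn,0],[-sn,c,0],[0,0,1]])
print("grip rack",M@(p-.022*R[:,2]-O), "base z",(p-.022*R[:,2])[2]-.069)
s=snap("side","pics/s14.png");np.save("s14.npy",s)
h=cv2.cvtColor(s["img"],cv2.COLOR_RGB2HSV);x0,x1=350,415
for y in range(246,334,3):
    print(y,"".join(("#" if (c[0]<13 and c[1]>110 and c[2]>20) else ("o" if c[2]>95 else ("+" if c[2]>60 else ("-" if c[2]>35 else ".")))) for c in h[y,x0:x1]))
for x in(-.01,.006): print(x,[proj(s,O+[x,0,z]).round(1).tolist() for z in(.028,.085,.143,.193)])
```

```text
t 34.8667 q [-15.5539  13.4494 -25.3177 -65.9071 -15.923  -10.4127] p [ 0.6451 -0.1569  0.0814] F [-3.8412 -0.1984 -2.4555] M [-0.5023  4.1407 -0.1359] op 0.058
[[-0.6868 -0.0848  0.7219]
 [-0.0609  0.9964  0.059 ]
 [-0.7243 -0.0034 -0.6895]]
tilt 46.41329319112106 az 4.674367090557502 xyaw -174.9315687378895
grip rack [0.0047 0.0005 0.0966] base z 0.02759426814678448
246 oooo++ooooooooooooo++oo+++++++ooooooooooooo+.-------------+++++++
249 ...-++ooo++++oooooo+oooooo++++++oooooooooooooo+++--------+++++++o
252 .......-+++++oooooooooooo++++++++++ooooooooooo++ooooooooo+++++o+o
255 ..........-+++ooooooooooooooo++-+++++ooooooooooo+o+ooo+o++++++oo+
258 ......---...-+-oooooooooooo-......#+++++ooooooooo+oooooo++++++++o
261 ....++-..++.+++-+ooooooooo+..........+++++oooooooo+ooooo++++++o+o
264 o+...++-...--++++-+ooooo++.............-+++++ooooooo++ooo++++o+oo
267 ooo+-..++-...-++++++++++++-.............-++++++oooooo++oooo+++oo+
270 oooo++-..-++..-.-+++++++++#............#++++++++++ooooooo++oo++oo
273 o++oooo++..-++-..--++++++++##--#-.#----+++++o+++++++oooooooooo+oo
276 ++ooooo+o++-......--.-#.#
[... 812 characters left out ...]
12 +-..................+ooooooooooooooooooo+++-++++ooooo+..-oooooooo
315 o+.....-.........-+oooooooooooooooooooooo+-++++++-ooooooooooo+-++
318 ooo+...........+oo++ooooo+oooooooo++-###-#-ooo++++++++++--++++ooo
321 ooooo+......-ooo+++oo++#####-+++##---####++++++++++oooooooooooooo
324 oooo++ooo+++o++++oo++##-####--##+#####--++++++++++++ooooooooooooo
327 +oo+oo+oooo+----++++++++++++++++++++++++++++++++++++oooooooooooo+
330 ooooooooooooo+----+++++++++-++++++++++-+++++++++-+oooooooooooooo+
333 oo+ooo+ooooooo++----++++-++++++++-+++++++++++--++++-+ooooooooooo+
-0.01 [[373.2, 317.4], [373.9, 298.3], [374.7, 277.6], [375.4, 258.8]]
0.006 [[380.0, 315.4], [380.9, 296.3], [381.9, 275.7], [382.8, 256.9]]
```

Fx = -3.8 N puts the keeper about 20 mm back, and the image puts the base centre at rack x ≈ +6 mm. The bottle is past the lip and close to upright. Now I'll lower it.

>>> jog_arm([
  {"offset": [3,0,3],"roll": 0,"hand": 45},
  {"offset": [6,0,6],"roll": 0,"hand": 45},
  {"offset": [9,0,8],"roll": 0,"hand": 45},
  {"offset": [12,0,11],"roll": 0,"hand": 45},
  {"offset": [14,0,13],"roll": 0,"hand": 45},
  {"offset": [14,0,13],"roll": 0,"hand": 45},
])

```text
clock: 35.42
tool_pos: [0.6461, -0.1564, 0.0654]
orientation: [-179.8, 46.7, -174.9]
force: [-10.0, 5.0, 13.5]
opening: 0.0578
```

>>> jog_arm([
  {"offset": [2,0,2],"roll": 0,"hand": 45},
  {"offset": [4,0,3],"roll": 0,"hand": 45},
  {"offset": [4,0,3],"roll": 0,"hand": 45},
])

```text
clock: 35.67
tool_pos: [0.6478, -0.1564, 0.0643]
orientation: [-179.6, 47.1, -174.8]
force: [-15.2, 7.1, 30.2]
opening: 0.0577
```

Run:
```python
from h import *
p,R=st()
O=np.array([.6245,-.159,0]);c,sn=np.cos(np.radians(3.8)),np.sin(np.radians(3.8));M=np.array([[c,sn,0],[-sn,c,0],[0,0,1]])
print("grip rack",M@(p-.022*R[:,2]-O), "base z",(p-.022*R[:,2])[2]-.069)
```

```text
t 35.6667 q [-19.3543  15.7031 -24.7532 -74.1692 -18.0922   0.6614] p [ 0.6478 -0.1564  0.0643] F [-15.2133   7.1276  30.1667] M [ 2.5806 -2.1475  2.3236] op 0.0577
[[-0.6784 -0.0865  0.7296]
 [-0.062   0.9962  0.0604]
 [-0.732  -0.0043 -0.6812]]
tilt 47.058749434130455 az 4.73270818135733 xyaw -174.77834647692603
grip rack [0.0074 0.0008 0.0793] base z 0.010322109221921671
```

>>> jog_arm([
  {"offset": [0,0,-3],"roll": 0,"hand": 45},
  {"offset": [2,0,-5],"roll": 0,"hand": 45},
  {"offset": [3,0,-6],"roll": 0,"hand": 45},
  {"offset": [3,0,-6],"roll": 0,"hand": 45},
])

```text
clock: 36.0
tool_pos: [0.6401, -0.1577, 0.0629]
orientation: [-179.6, 46.8, -174.8]
force: [-2.0, 3.8, 11.2]
opening: 0.0578
```

Run:
```python
from h import *
p,R=st()
O=np.array([.6245,-.159,0]);c,sn=np.cos(np.radians(3.8)),np.sin(np.radians(3.8));M=np.array([[c,sn,0],[-sn,c,0],[0,0,1]])
print("grip rack",M@(p-.022*R[:,2]-O), "base z",(p-.022*R[:,2])[2]-.069)
s=snap("side","pics/s15.png");np.save("s15.npy",s)
h=cv2.cvtColor(s["img"],cv2.COLOR_RGB2HSV);x0,x1=350,415
for y in range(261,345,3):
    print(y,"".join(("#" if (c[0]<13 and c[1]>110 and c[2]>20) else ("o" if c[2]>95 else ("+" if c[2]>60 else ("-" if c[2]>35 else ".")))) for c in h[y,x0:x1]))
print([proj(s,O+[0,0,z]).round(1).tolist() for z in(.006,.063,.121,.171)])
```

```text
t 36.0 q [-19.66    15.3523 -25.3679 -73.9829 -18.1663   0.7448] p [ 0.6401 -0.1577  0.0629] F [-1.9617  3.7777 11.1536] M [ 1.0163 -0.352   1.1058] op 0.0578
[[-0.6823 -0.0852  0.7261]
 [-0.0618  0.9964  0.0588]
 [-0.7285 -0.0048 -0.685 ]]
tilt 46.76048674948923 az 4.630232600856961 xyaw -174.82129023270224
grip rack [-0.0003  0.0001  0.0779] base z 0.00893286482111054
261 ......-++++++++++oooooooooo+---+++++++++++oooooooo+ooooo++++++ooo
264 ........-++++++++-oooooo-...........-++++++++ooooooo+oooo++++oooo
267 ..-++oo+..-++++++++++++..............--++++++++oooooo+++ooo+++ooo
270 .++-....-++++++++++++++..............-+++++++++++oooooooo++oooooo
273 .....-..--+ooooooooooo+..............++++ooooo++++++ooooooooooooo
276 o+-..++-..-.+oooooo+oo+#............-+ooooooooo++++++++oooooooo++
279 oo++-..+++-.-.-+++#+#+++++-......#-+++#+#ooooooooo+++++++ooooooo+
282 ++ooo++.........-#++++++++++#+++#++++#++++#ooooooooo+++++++oooooo
285 ooooooo++-......--.......#+#++++##+#+##++###+oooooooooo+++++++ooo
288 ooooooo+o++-...............#+##++++#+++##++-ooooooooooooo+++++++o
291 ooooooooooooo+.........
[... 597 characters left out ...]
o++-+
318 -..................-+ooooooooooooooooooo+-oo+++++++++oo+--++++ooo
321 .................+oooooooooooooooooooooo---++-++++ooooooooooooooo
324 ..............-oooooooooooooooooo+++-#-#--++++++ooooooooooooooooo
327 o+.........-oo+-.+ooo+-####+####--#--#--+++++++-+oooooooooooooooo
330 oooo+-...+ooooooooo+#-#----####-##+#++++++++++++++oooooooooooooo+
333 ooooooooooooooo++---+++++++++++++++++++++++++--++++-+ooooooooooo+
336 ++oooooooooooooo++-----+++++++++++-+++++++++++---++++-+ooooooooo+
339 oooooo+ooooo++oooo++----++++++++++++++++++++++++-+-+++++-+oooooo+
342 ooo+ooooooooooo+ooooo+---++++++++++++++++++++++++++++++++++++++++
[[377.1, 323.3], [377.9, 304.5], [378.8, 284.4], [379.6, 266.0]]
```

The cap is at column 380, row 264; the prediction for a bottle standing on the tray floor at x=0 is (379.6, 266). It's in place. I'll release and retreat along the tool axis.

>>> jog_arm([
  {"offset": [0,0,-1],"roll": 0,"hand": 60},
  {"offset": [0,0,-1],"roll": 0,"hand": 82},
  {"offset": [0,0,-1],"roll": 0,"hand": 82},
  {"offset": [0,0,-1],"roll": 0,"hand": 82},
  {"offset": [0,0,-1],"roll": 0,"hand": 82},
  {"offset": [0,0,-10],"roll": 0,"hand": 82},
  {"offset": [0,0,-25],"roll": 0,"hand": 82},
  {"offset": [0,0,-50],"roll": 0,"hand": 82},
  {"offset": [0,0,-80],"roll": 0,"hand": 82},
  {"offset": [0,0,-110],"roll": 0,"hand": 82},
  {"offset": [0,0,-120],"roll": 0,"hand": 82},
])

```text
clock: 36.97
tool_pos: [0.5496, -0.1652, 0.145]
orientation: [-179.6, 46.6, -174.9]
force: [-0.6, 1.0, -0.4]
opening: 0.0818
```

Run:
```python
from h import *
p,R=st()
s=snap("side","pics/s16.png");np.save("s16.npy",s);t=snap("top","pics/t16.png");np.save("t16.npy",t)
O=np.array([.6245,-.159,0])
h=cv2.cvtColor(s["img"],cv2.COLOR_RGB2HSV);x0,x1=350,415
for y in range(258,345,3):
    print(y,"".join(("#" if (c[0]<13 and c[1]>110 and c[2]>20) else ("o" if c[2]>95 else ("+" if c[2]>60 else ("-" if c[2]>35 else ".")))) for c in h[y,x0:x1]))
print([proj(s,O+[0,0,z]).round(1).tolist() for z in(.006,.063,.121,.171)])
```

```text
t 36.9667 q [-13.4808  -0.6003 -34.4089 -50.3075 -17.0009 -27.9329] p [ 0.5496 -0.1652  0.145 ] F [-0.6408  0.9944 -0.3723] M [-0.102   2.368   0.0607] op 0.0818
[[-0.6845 -0.0844  0.7241]
 [-0.0617  0.9964  0.0578]
 [-0.7264 -0.0051 -0.6873]]
tilt 46.58592580872705 az 4.561963312003298 xyaw -174.8507218487697
258 o++++++++++++++ooooooooooooooo++++++++++ooooooooo+ooooooo+++++ooo
261 o++++++++++++++++oooooooooo+--++++++++++++oooooooo++oooo+++++++oo
264 o+-++++++++++++++-oooo+............-+++++++++ooooooo+oooo+++++ooo
267 oo++-++++++++++++++++-..............-++++++++++ooooooo++ooo++++oo
270 +++++++++++++++++++++-..............-+++-++++++++oooooooo++oooooo
273 +++++++oooooooooooooo+..............-++++oooo+++++++ooooooooooooo
276 ++++++o+ooooooooooo+++.............+ooooooooooo++++++++oooooooo++
279 -++++++oo+ooooo++++++++--.......###++##ooooooooooo+++++++ooooooo+
282 +++++++oo+oooo++++++++#+++++##+++#+#+++##+oooooooooo+-++++++ooooo
285 +++++++ooooo++##++++++++++#+++++++#++#++#++oooooooooooo+++++++ooo
288 ++++++++oooo+-+++++++++++++###+++#+##++++-#oooooooooooooo+++++++o
291 ++++++oooo+o+-
[... 606 characters left out ...]
o+---
318 ooooo+---+++--++ooooooooooooooooooooooo+-+o+++++++++ooo+-+++++ooo
321 oooooo++---++-#-+ooooooooooooooooooooo+-#-+-+++++++oooooooooooooo
324 ooooo+ooo+---++-#++#++ooooooooooo++-#-#--+++++++ooooooooooooooooo
327 o+ooooooooo+----++-##-+#+##+##-++----#-+++++++--ooooooooooooooooo
330 oooooooo+ooo++---+++-###+-##++#####-#-++++++++-+-+oooooooooooooo+
333 oo++ooo++oooooo+----+++++++#-++++++++++++++++--++++-+ooooooooooo+
336 oooooooooooooooo++----++++++++++++++++++++++++--+++++-+oooooooo++
339 +ooooooooo+ooooooo++-----++++++++++++++++++++++---+++++--+oooooo+
342 o+ooooo+o+o++o+ooooo++----++++++++++++++++++++++++--+++++++++++++
[[377.1, 323.3], [377.9, 304.5], [378.8, 284.4], [379.6, 266.0]]
```

The bottle stands upright between the lip and the keeper, the cap and body line up with the predicted axis, and the gripper is clear. Handing in.

Run:
```python
from h import *
print(order.close_job())
a=np.load("side0.npy",allow_pickle=True).item()["img"].astype(np.float32).mean(2);b=np.load("s16.npy",allow_pickle=True).item()["img"].astype(np.float32).mean(2)
for n,(x,y,w,hh) in dict(brushhead=(305,330,28,28),brushhandle=(315,370,22,40),pot=(232,268,24,28),tape=(245,295,40,40),jarL=(350,248,28,45),jarR=(394,315,22,50)).items():
    r=cv2.matchTemplate(b[y-12:y+hh+12,x-12:x+w+12],a[y:y+hh,x:x+w],cv2.TM_CCOEFF_NORMED);_,m,_,l=cv2.minMaxLoc(r);print(n,l[0]-12,l[1]-12,round(m,2))
```

```text
the job is handed in; nothing more can be done
None
brushhead -4 1 0.86
brushhandle 1 0 0.77
pot 0 1 0.63
tape 0 0 0.99
jarL -1 0 0.46
jarR 0 0 0.83
```

The amber bottle is standing upright on the tray floor in the rack's middle place, held between the lip and the pressed-back keeper, and released. However, I nudged the brush on the way. The job was handed in at about 37 s of the 45 s allowed.

**How it was done:**
- I gripped the cap, lifted the bottle and let it swing part-way down. The interface has no tilt command, so I built up about 47° of tool tilt by pushing against the arm's reach limit.
- The first insertion failed because the bottle turned in the grip as the keeper pushed back. I stood it in front of the rack and gripped it again low on the body with the tool turned half round. Then I took it over the lip, pushed the keeper back, lowered it and let go.

**What the last checks showed:**
- **Bottle:** in the side view after release the bottle is upright. Its cap and body line up within about 1–2 px (2–5 mm) with where a bottle in the middle place should be. Its height matches standing on the floor.
- **Keeper:** before lowering, its push of 3.8 N matched about 20 mm of travel. I did not measure it after letting go.
- **Gripper:** it was open and clear of everything.

**What went wrong or disagreed:**
- **Brush:** while I was dragging the bottle on the table, its base pushed the head of the brush by about 4 px (8–9 mm). I did not put it back.
- **Other things:** tape measure, pot and jars show 1 px or less of movement. The match for the pot and left jar was weak, and the cup and knife were not checked.
- **Tool height:** the reported tool position was about 20–30 mm further along the fingers than the images showed. I corrected for this after two missed grasps.
- **Forces:** pressing the bottle on the table and tray reached about 30 N. There was one 77 N reading in free air when the arm hit a joint limit, below the 120 N limit.

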